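Load the rotary base polisher for a finishing run

ROBOT

A 6-joint arm with a two-finger parallel gripper is mounted at the origin on the work surface. World frame = base frame: x ahead of the robot, y to its left, z up, the work surface at z = 0. Lengths are in mm, angles in rad, forces in N, time in s.
With the tool pointing down it reaches from about 350 to 875 mm from the base axis. Payload 4.2 kg.
Tool frame: the origin (TCP) lies midway between the tips of the shut fingers; the grasp point (between the pads) lies 19 mm behind it (arm.grasp_offset is the distance from the TCP to the grasp point, in mm); z points along the fingers, y is the direction in which the jaws open and shut (so a half turn about z gives the same grasp; the last joint's range is limited). The gripper opens to 85 mm and grips with 20 to 120 N. Pads are 22 mm wide; open, the fingers measure 114 mm over their backs; the gripper's body (76 mm by 85 mm) begins 54 mm behind the grasp point. The pads swing forward as they close: fully open they stand 13 mm farther back than shut.
Start: joints at [-0.878, 0.385, 0.008, 0, -1.194, -0.259], TCP at [262.713, -567.081, 198.112] pointing down, gripper open.
Joint ranges: [-3.14, 3.14], [-1.21, 2.06], [-1.07, 1.41], [-3.16, 2.05], [-2.99, -0.16], [-3.1, 3.1]. Speed limits (rad/s): [2.79, 2.79, 3.14, 3.14, 3.14, 3.14].

INTERFACE

Orientations are given as a unit quaternion [x, y, z, w].
In Python, from bench import arm gives the robot as it stands.
- The arm moves only by the tool move_arm, never from a script. Its argument "moves" is a list of rows, each an object with "gripper": the gripper's target within -1 to 1 (fully open at 1, half-way at 0, shut at -1); "xyz": the shift along the tool's x, y, z in cm, a list of three; "angular": the turn, a rotation vector about the tool's x, y, z in rad, a list of three. In form: [{"gripper": gripper, "xyz": [dx, dy, dz], "angular": [wx, wy, wz]}, ...]. A call has 1 to 10 rows; each row is the pose to reach, as a shift and turn from the pose commanded when the call began, along the tool's axes at that moment; what a row does not reach only later rows make up. A row lasts 1/8 s, in which the tool goes at most 62.5 mm and 10.7 degrees, less where a joint would pass 70% of its speed; a pose out of reach is approached as far as the arm can. A call with a gripper value outside its range is refused whole. The fingers move at their own pace and stop on an object; the grip force is fixed at half the most. Time passes only in rows, so rows that repeat a pose let the fingers close. It gives the time, the measured TCP pose, the force and the opening at its end, in the units of the state.
- arm.read_state(): the state, without advancing time (a new reading comes with each control period).
- arm.get_image(name): name is "scene" or "top" or "wrist"; returns (picture, depth): 400x640x3 uint8, blue, green, red; 400x640 float32, mm along the optical axis (not along the pixel's ray), 0 where there is no reading.
- arm.get_calibration(name): a dict with "camera_matrix" (3x3 intrinsics, pixels), "R" (3x3) and "t" (3): a world point X has camera coordinates R X + t. Camera axes: x right, y down, z forward; pixel columns grow to the right and rows downward; lengths in mm; the calibration is good to about 2 mm. A picture is of the moment at which its call begins: read the wrist's pose just before it. get_calibration takes no time and is no camera call; for the wrist camera it gives the pose at the moment of the call.
- arm.job_done(): hands the job in, once; it reports no verdict.
The state is a dict: "clock": time; "joints": joint angles; "joint_vel": joint speeds; "joint_efforts": joint torques, N m; "position": TCP position; "ee_rot": TCP orientation; "contact_force": force on the tool from outside, world axes, zero at the start; "wrist_torque": the same for the moment, N m; "gripper_width": finger opening in mm.
Only numpy, scipy, OpenCV 4.12 (cv2) and the standard library are available. Lean on these libraries where they do the work, as an engineer would, in place of code of your own. Each camera call takes 0.05 s, during which the arm holds its last target. There are 200 camera calls.

TASK

Before loading the polishing machine, bring its drive lever back to the stop. Then load every amber tumbler and votive that is on the bench into the carousel, still mouth down, large tumblers in large seats and small votives in small seats: each time turn the carousel, which has handle pins for it, until a fitting empty seat faces the loading point, and set the glass down on the seat's pad there without dropping it; handle no glass on the carousel anywhere else. When all are in, turn the splash shield to the loading point, and only then set the drive lever to the middle (finishing) mark; leave the other things on the bench alone.

Things in the scene. Friction and masses are not known exactly. Their poses are not given: they have to be found in the camera images.
- load_point (a point): loading point of the green polishing machine: in front of the carousel, opposite the machine's column, marked by a short aluminium pointer at the foot of the base. The point lies 115 mm from the carousel's axis, 64 mm above the bench (height of the seats' pads); its y axis points outwards from the axis, away from the column. The machine stands differently each time
- axis (a point): axis of the carousel, 64 mm above the bench. The carousel: aluminium disc, 168 mm radius, top 60 mm above the bench, low hub (32 mm radius, 34 mm high). It turns both ways, several turns, stiffly (about 2 N at a pin) and stays where left. Two polishing heads hang over the two rear stations, 208 mm above the bench, on a bridge 60 to 130 mm behind the axis; the column is behind
- shield (a point): the carousel's fifth station: no seat, but an upright steel splash shield (100 mm wide, top 158 mm above the bench, 128 mm from the axis). This point is the station's centre, 115 mm from the axis, 64 mm above the bench. Anticlockwise from above, 72 degrees apart: shield, large seat 1, small seat 1, large seat 2, small seat 2
- seat_large1 (a point): large seat 1 of the carousel: centre of the top of its round rubber pad (64 mm above the bench, 115 mm from the carousel's axis), between three steel jaws that stand 20 mm above the pad and leave a circle of 90 mm; it takes a large tumbler and stands empty at the start
- seat_large2 (a point): large seat 2 of the carousel: centre of the top of its round rubber pad (64 mm above the bench, 115 mm from the carousel's axis), between three steel jaws that stand 20 mm above the pad and leave a circle of 90 mm; it takes a large tumbler and stands empty at the start
- seat_small1 (a point): small seat 1 of the carousel: centre of the top of its round rubber pad (64 mm above the bench, 115 mm from the carousel's axis), between three steel jaws that stand 20 mm above the pad and leave a circle of 74 mm; it takes a small votive and stands empty at the start
- seat_small2 (a point): small seat 2 of the carousel: centre of the top of its round rubber pad (64 mm above the bench, 115 mm from the carousel's axis), between three steel jaws that stand 20 mm above the pad and leave a circle of 74 mm; it takes a small votive and stands empty at the start
- pin1 (a point): handle pin 1 of the carousel: upright, 18 mm thick, black grip; this point lies 17 mm below its top, 118 mm above the bench and 150 mm from the carousel's axis. The five pins stand half-way between the stations; pin 1 between the shield and large seat 1, the others following anticlockwise
- pin2 (a point): handle pin 2 of the carousel: upright, 18 mm thick, black grip; this point lies 17 mm below its top, 118 mm above the bench and 150 mm from the carousel's axis. The five pins stand half-way between the stations; pin 1 between the shield and large seat 1, the others following anticlockwise
- pin3 (a point): handle pin 3 of the carousel: upright, 18 mm thick, black grip; this point lies 17 mm below its top, 118 mm above the bench and 150 mm from the carousel's axis. The five pins stand half-way between the stations; pin 1 between the shield and large seat 1, the others following anticlockwise
- pin4 (a point): handle pin 4 of the carousel: upright, 18 mm thick, black grip; this point lies 17 mm below its top, 118 mm above the bench and 150 mm from the carousel's axis. The five pins stand half-way between the stations; pin 1 between the shield and large seat 1, the others following anticlockwise
- pin5 (a point): handle pin 5 of the carousel: upright, 18 mm thick, black grip; this point lies 17 mm below its top, 118 mm above the bench and 150 mm from the carousel's axis. The five pins stand half-way between the stations; pin 1 between the shield and large seat 1, the others following anticlockwise
- drive (a joint): angle of the machine's drive lever, which swings level over a grey quadrant beside the loading point: 0 at the stop, growing anticlockwise from above to 1.5 at its limit; three aluminium marks lie beyond its tip: stop (0), finishing (the middle and longest one, 0.70), roughing (1.40). It stays where it is left; about 1 N moves it
- drive_grip (a point): centre of the drive lever's upright round black handle (18 mm in diameter, 70 mm tall, top 112 mm above the bench); this point lies 91 mm above the bench, 95 mm from the lever's hinge
- drive_hinge (a point): point on the drive lever's upright hinge axis, 91 mm above the bench
- tumbler1_mid (a point): large amber tumbler 1, 75 mm tall, straight round body 62 mm in diameter with a flared lip 80 mm across and 12 mm high at its mouth, standing mouth down, its thick closed base uppermost; this point is its centre, half-way up; its z axis points from mouth to base. Not there in every run (None)
- tumbler2_mid (a point): large amber tumbler 2, 75 mm tall, straight round body 62 mm in diameter with a flared lip 80 mm across and 12 mm high at its mouth, standing mouth down, its thick closed base uppermost; this point is its centre, half-way up; its z axis points from mouth to base. Not there in every run (None)
- votive1_mid (a point): small amber votive glass 1, 68 mm tall, straight round body 46 mm in diameter with a flared lip 64 mm across and 12 mm high at its mouth, standing mouth down, its thick closed base uppermost; this point is its centre, half-way up; its z axis points from mouth to base. Not there in every run (None)
- votive2_mid (a point): small amber votive glass 2, 68 mm tall, straight round body 46 mm in diameter with a flared lip 64 mm across and 12 mm high at its mouth, standing mouth down, its thick closed base uppermost; this point is its centre, half-way up; its z axis points from mouth to base. Not there in every run (None)
- block: bystander among the glasses: dark wooden shaping block 58 x 58 x 50 mm, origin at the centre of its underside
- weight: bystander: round green glass paperweight, 72 mm across, 55 mm tall
- jacks: bystander: dark steel glassblower's jacks, 220 mm long, lying flat
Not all that is in view belongs to the job. What is shaped like the part that bears votive2_mid but blue or pink is not meant.

How it is judged (in metres and radians):
On the way, in this order (a step that is already met when the one before it is completed fails the run):
1. the drive lever is back at its stop (value of joint drive below 0.1 rad), for 0.2 s.
2. with the drive stopped, every glass stands in a seat of its size, let go (((horizontal distance between tumbler1_mid and seat_large1 below 0.0125 m and z of tumbler1_mid in the frame of seat_large1 below 0.0425 m) or (horizontal distance between tumbler1_mid and seat_large2 below 0.0125 m and z of tumbler1_mid in the frame of seat_large2 below 0.0425 m)) and angle between each of tumbler1_mid, tumbler2_mid, votive1_mid, votive2_mid's own z axis and vertical below 0.08 rad and contact force between the fingers and tumbler1 below 0.1 N and linear speed of each of tumbler1, tumbler2, votive1, votive2 below 0.02 m/s and ((horizontal distance between tumbler2_mid and seat_large1 below 0.0125 m and z of tumbler2_mid in the frame of seat_large1 below 0.0425 m) or (horizontal distance between tumbler2_mid and seat_large2 below 0.0125 m and z of tumbler2_mid in the frame of seat_large2 below 0.0425 m)) and contact force between the fingers and tumbler2 below 0.1 N and ((horizontal distance between votive1_mid and seat_small1 below 0.0125 m and z of votive1_mid in the frame of seat_small1 below 0.039 m) or (horizontal distance between votive1_mid and seat_small2 below 0.0125 m and z of votive1_mid in the frame of seat_small2 below 0.039 m)) and contact force between the fingers and votive1 below 0.1 N and ((horizontal distance between votive2_mid and seat_small1 below 0.0125 m and z of votive2_mid in the frame of seat_small1 below 0.039 m) or (horizontal distance between votive2_mid and seat_small2 below 0.0125 m and z of votive2_mid in the frame of seat_small2 below 0.039 m)) and contact force between the fingers and votive2 below 0.1 N and value of joint drive below 0.1 rad), for 0.3 s.
3. with the drive still stopped, the splash shield has been turned to the loading point (all of step 2 and horizontal distance between shield and load_point below 0.018 m), for 0.2 s.
4. the drive lever is set to the finishing mark (value of joint drive between 0.61 and 0.79 rad), for 0.3 s.
At the end, for the whole second after the job is handed in: every glass is upright (0.08 rad), mouth down, released and at rest on the pad (5 mm) between the jaws of a seat of its size (centre within 12.5 mm); the shield station is within 18 mm of the loading point; the drive lever is within 0.09 rad of the finishing mark (0.70) (all of step 4 and ((horizontal distance between tumbler1_mid and seat_large1 below 0.0125 m and z of tumbler1_mid in the frame of seat_large1 below 0.0425 m) or (horizontal distance between tumbler1_mid and seat_large2 below 0.0125 m and z of tumbler1_mid in the frame of seat_large2 below 0.0425 m)) and angle between each of tumbler1_mid, tumbler2_mid, votive1_mid, votive2_mid's own z axis and vertical below 0.08 rad and contact force between the fingers and tumbler1 below 0.1 N and linear speed of each of tumbler1, tumbler2, votive1, votive2 below 0.02 m/s and ((horizontal distance between tumbler2_mid and seat_large1 below 0.0125 m and z of tumbler2_mid in the frame of seat_large1 below 0.0425 m) or (horizontal distance between tumbler2_mid and seat_large2 below 0.0125 m and z of tumbler2_mid in the frame of seat_large2 below 0.0425 m)) and contact force between the fingers and tumbler2 below 0.1 N and ((horizontal distance between votive1_mid and seat_small1 below 0.0125 m and z of votive1_mid in the frame of seat_small1 below 0.039 m) or (horizontal distance between votive1_mid and seat_small2 below 0.0125 m and z of votive1_mid in the frame of seat_small2 below 0.039 m)) and contact force between the fingers and votive1 below 0.1 N and ((horizontal distance between votive2_mid and seat_small1 below 0.0125 m and z of votive2_mid in the frame of seat_small1 below 0.039 m) or (horizontal distance between votive2_mid and seat_small2 below 0.0125 m and z of votive2_mid in the frame of seat_small2 below 0.039 m)) and contact force between the fingers and votive2 below 0.1 N and horizontal distance between shield and load_point below 0.018 m); the robot touches nothing.
It fails at once if a glass is handled on the carousel away from the loading point (over 40 mm) ((contact force between the fingers and tumbler1 above 0.3 N and contact force between tumbler1 and carousel above 0.3 N and horizontal distance between tumbler1_mid and load_point above 0.04 m) or (contact force between the fingers and tumbler2 above 0.3 N and contact force between tumbler2 and carousel above 0.3 N and horizontal distance between tumbler2_mid and load_point above 0.04 m) or (contact force between the fingers and votive1 above 0.3 N and contact force between votive1 and carousel above 0.3 N and horizontal distance between votive1_mid and load_point above 0.04 m) or (contact force between the fingers and votive2 above 0.3 N and contact force between votive2 and carousel above 0.3 N and horizontal distance between votive2_mid and load_point above 0.04 m)).
It fails at once if a glass is let go in the air (its centre over 135 mm above the bench, untouched by the fingers) ((height (world z) of tumbler1_mid above 0.135 m and contact force between the fingers and tumbler1 below 0.02 N) or (height (world z) of tumbler2_mid above 0.135 m and contact force between the fingers and tumbler2 below 0.02 N) or (height (world z) of votive1_mid above 0.135 m and contact force between the fingers and votive1 below 0.02 N) or (height (world z) of votive2_mid above 0.135 m and contact force between the fingers and votive2 below 0.02 N)).
It fails at once if another thing on the bench is disturbed (moved over 30 mm) (distance of any of block, weight, jacks from where it was at the start of the episode above 0.03 m).
Of tumbler1, tumbler2, votive1, votive2 only 2 to 3 are there at a start; the rules pass over those that are not, and their reading is None.
At some moment in a run one of tumbler1, tumbler2, votive1, votive2 may be knocked a few centimetres aside while the robot is not near it.
It also fails if it takes over 210 s, if anything falls off the work surface, if the arm or the gripper's body presses on something with over 40 N, if the wrist force passes 120 N, or if a joint passes its speed limit or range.

## Working session

There is one attempt and no reset: what is moved stays moved. The work goes in short steps, Python scripts to look and compute and a tool call to move; the robot and the scene stay as the last step left them, time stands still between calls to the robot, and variables do not carry over. Pictures are saved under pics/ and viewed, about 12 in all and at most 16, crops included, and the job is handed in when it is done.

Besides the shell and the picture viewer there is one more tool, called after ">>>" as name([rows], argument=value, ...), one row to a line, values as JSON. move_arm: Moves the arm, as the interface text tells. Its arguments: {"type":"object","properties":{"moves":{"type":"array","items":{"type":"object","properties":{"gripper":{"type":"number"},"xyz":{"type":"array","items":{"type":"number"}},"angular":{"type":"array","items":{"type":"number"}}}}}},"required":["moves"]}

```bash
ls; mkdir -p pics; cat > h.py <<'E'
import numpy as np, cv2
from bench import arm
from scipy.spatial.transform import Rotation as Ro
def cap(name):
    c=arm.get_calibration(name); im,d=arm.get_image(name)
    return im,d,c
def pts(d,c):
    K=c["camera_matrix"];v,u=np.mgrid[:d.shape[0],:d.shape[1]]
    P=np.stack([(u-K[0][2])*d/K[0][0],(v-K[1][2])*d/K[1][1],d],-1)
    return (P-np.array(c["t"]))@np.array(c["R"])
def proj(X,c):
    p=np.array(c["camera_matrix"])@(np.array(c["R"])@np.array(X,float)+c["t"]);return p[:2]/p[2]
def ray(u,v,z,c):
    R=np.array(c["R"]);o=-R.T@np.array(c["t"]);r=R.T@np.linalg.solve(np.array(c["camera_matrix"]),[u,v,1])
    return o+r*(z-o[2])/r[2]
def tool(dw):
    "world shift mm -> tool axes cm"
    return np.round(Ro.from_quat(arm.read_state()["ee_rot"]).inv().apply(dw)/10,2)
E
python3 - <<'E'
from h import *
s=arm.read_state();print(s)
print(Ro.from_quat(s["ee_rot"]).as_matrix().round(3))
for n in("scene","top"):
    im,d,c=cap(n);cv2.imwrite(f"pics/{n}0.png",im);np.savez(f"{n}0.npz",im=im,d=d);print(n,c)
E
```

```text
pics
{'clock': 0.0, 'joints': array([-8.78415741e-01,  3.85557672e-01,  6.63734364e-03, -5.16198746e-04,
       -1.19396153e+00, -2.58634319e-01]), 'joint_vel': array([-0.00067264,  0.00094384, -0.00114486,  0.00042283, -0.0001827 ,
        0.00049288]), 'joint_efforts': array([-5.97107628e-04, -3.92292523e+01,  1.88402814e+01,  4.18630779e+00,
       -4.60546813e-03, -9.14741179e-06]), 'position': array([ 262.44326202, -566.52164466,  197.0229176 ]), 'ee_rot': array([-2.15083941e-01,  9.76594979e-01,  1.03689914e-03, -2.64089217e-04]), 'contact_force': array([-0.20850225,  0.35231335, -0.10740672]), 'wrist_torque': array([0.02229104, 0.00127249, 0.01215213]), 'gripper_width': 85.20542408126623}
[[-0.907 -0.42  -0.001]
 [-0.42   0.907  0.002]
 [ 0.     0.002 -1.   ]]
scene {'camera_matrix': array([[496.89384172,   0.        , 319.14376806],
       [  0.        , 496.89384172, 201.06932506],
       [  0.        ,   0.        ,   1.        ]]), 'R': array([[ 0.79070621,  0.61218802, -0.00308389],
       [ 0.47312019, -0.6142666 , -0.63153292],
       [-0.38851122,  0.49789795, -0.77534293]]), 't': array([-427.72677014, -109.10557909, 1657.9067078 ])}
top {'camera_matrix': array([[481.65215202,   0.        , 316.93357414],
       [  0.        , 481.65215202, 203.02248581],
       [  0.        ,   0.        ,   1.        ]]), 'R': array([[ 0.00429442, -0.99990209,  0.01331801],
       [-0.98462748, -0.00655363, -0.17454447],
       [ 0.17461466, -0.01236371, -0.98455922]]), 't': array([  77.85305598,  470.54260207, 1517.46271983])}
```

View pics/scene0.png

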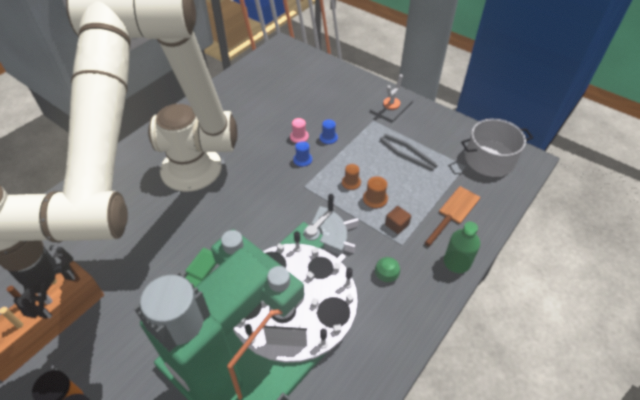

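View pics/top0.png

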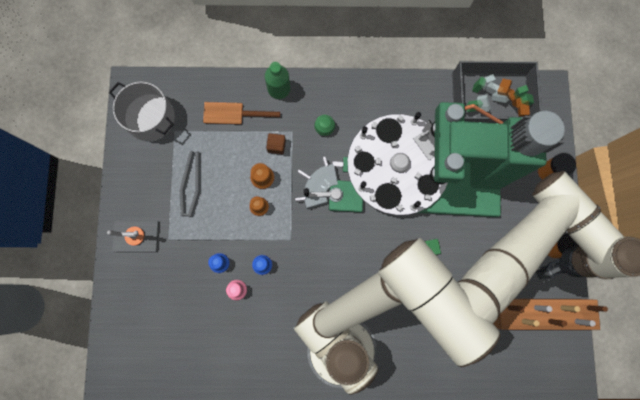

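```bash
python3 - <<'E'
from h import *
c=arm.get_calibration("top");f=np.load("top0.npz");im,d=f["im"],f["d"];P=pts(d,c)
cs=arm.get_calibration("scene");g=np.load("scene0.npz");Ps=pts(g["d"],cs)
hsv=cv2.cvtColor(im,cv2.COLOR_BGR2HSV)
m=cv2.inRange(hsv,(3,120,60),(22,255,255))
n,l,st,ce=cv2.connectedComponentsWithStats(m)
for i in range(1,n):
    if st[i,4]>25:
        q=P[l==i];z=np.percentile(q[:,2],90);t=q[abs(q[:,2]-z)<6]
        print(ce[i].round(),st[i,4],"z",z.round(1),"top c",((t.min(0)+t.max(0))/2).round(),np.ptp(t,0).round(), hsv[l==i].mean(0).round())
for (u,v) in[(400,163),(335,193),(307,195),(325,125)]: print(u,v,P[v,u].round())
a=cv2.resize(im[90:260,110:460],None,fx=2.2,fy=2.2,interpolation=cv2.INTER_CUBIC);cv2.imwrite("pics/a.png",a)
a=cv2.resize(g["im"][160:380,220:420],None,fx=2.7,fy=2.7,interpolation=cv2.INTER_CUBIC);cv2.imwrite("pics/b.png",a)
E
```

```text
[514.  98.] 406 z 77.6 top c [ 846. -559.   77.] [83. 74. 11.] [ 14. 173. 127.]
[230. 113.] 942 z 20.9 top c [782. 337.  21.] [ 72. 254.  12.] [ 12. 141. 159.]
[483. 113.] 127 z 331.4 top c [ 689. -341.  332.] [12. 30. 10.] [ 10. 136. 144.]
[275. 142.] 257 z 58.1 top c [670. 217.  57.] [55. 55. 10.] [ 11. 144. 105.]
[545. 170.] 164 z 83.1 top c [ 587. -667.   83.] [42. 11. 11.] [ 14. 175.  85.]
[262. 176.] 451 z 82.6 top c [561. 264.  82.] [57. 55. 11.] [ 14. 173. 128.]
[258. 206.] 273 z 75.5 top c [462. 272.  75.] [43. 41. 10.] [ 14. 170. 128.]
[135. 236.] 178 z 26.7 top c [363. 669.  26.] [55. 55. 10.] [ 10. 136. 200.]
[555. 252.] 100 z 88.2 top c [ 322. -668.   88.] [31. 16. 10.] [ 14. 174.  79.]
[549. 315.] 2436 z 108.5 top c [ 124. -616.  109.] [ 86. 297.  12.] [ 13. 140. 138.]
400 163 [ 590. -181.  100.]
335 193 [502.  22.  48.]
307 195 [489. 112.  78.]
325 125 [730.  55.  52.]
```

View pics/a.png

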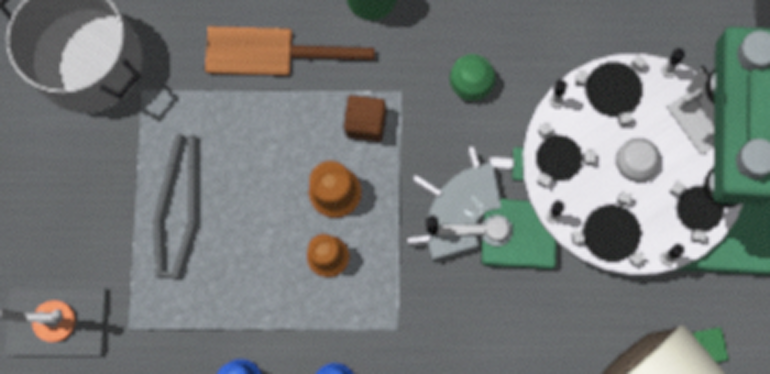

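View pics/b.png

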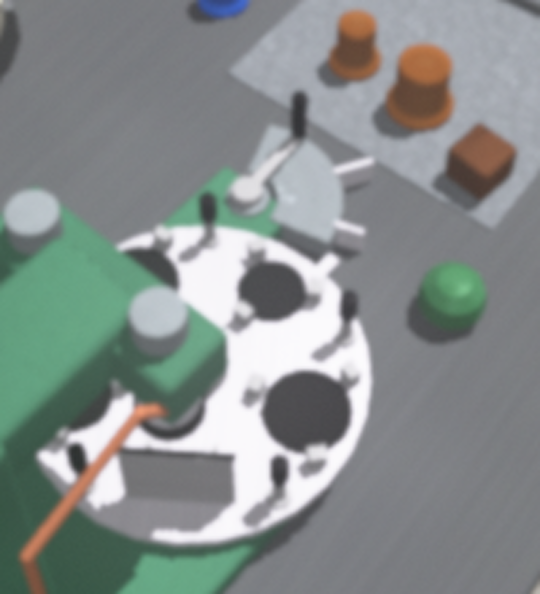

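```bash
python3 - <<'E'
from h import *
from scipy.optimize import least_squares
c=arm.get_calibration("top");f=np.load("top0.npz");im,d=f["im"],f["d"];P=pts(d,c)
hsv=cv2.cvtColor(im,cv2.COLOR_BGR2HSV)
for n,(u,v) in dict(slab=(230,150),slab2=(230,220),bench=(320,80),bench2=(250,330),disc=(375,140),disc2=(370,190)).items(): print(n,P[v-2:v+3,u-2:u+3].reshape(-1,3).mean(0).round(1))
# disc outline rays on z=60
m=((hsv[...,1]<50)&(hsv[...,2]>170)).astype(np.uint8);m[:,:335]=0;m[:,445:]=0;m[:105]=0;m[225:]=0
m=cv2.morphologyEx(m,cv2.MORPH_OPEN,np.ones((3,3)))
C=max(cv2.findContours(m,0,1)[0],key=cv2.contourArea)[:,0]
Q=np.array([ray(u,v,60,c)[:2] for u,v in C])
r=least_squares(lambda p:np.hypot(*(Q-p).T)-168,[590,-181],loss="soft_l1",f_scale=2);print("axis",r.x.round(1),np.median(abs(r.fun)).round(2))
A=r.x
# dark pads
k=((hsv[...,2]<60)).astype(np.uint8);n,l,st,ce=cv2.connectedComponentsWithStats(k)
for i in range(1,n):
    w=ray(*ce[i],64,c)[:2];D=w-A
    if st[i,4]>8 and np.hypot(*D)<190: 
        w2=ray(*ce[i],118,c)[:2]-A
        print(ce[i].round(1),st[i,2:],"r@64 %.0f ang %.1f | r@118 %.0f ang %.1f"%(np.hypot(*D),np.degrees(np.arctan2(D[1],D[0])),np.hypot(*w2),np.degrees(np.arctan2(w2[1],w2[0]))))
# lever region
R=P[165:215,285:350]
for z0,z1 in((85,125),):
    q=R[(R[...,2]>z0)&(R[...,2]<z1)];print(len(q),q.round()[:20], q.mean(0).round(1))
for z,n,u,v in((112,"handle",110+432/2.2,90+222/2.2),(60,"hinge",110+497/2.2,90+228/2.2),(10,"m",110+475/2.2,90+157/2.2),(10,"m",110+427/2.2,90+185/2.2),(10,"m",110+418/2.2,90+240/2.2),(5,"ptr",110+500/2.2,90+162/2.2)): print(n,ray(u,v,z,c).round(),P[int(round(v)),int(round(u))].round())
E
```

```text
slab [656.3 373.8   3.8]
slab2 [418.2 365.4   3.1]
bench [911.3  71.1   1.9]
bench2 [ 67.5 290.1   0.4]
disc [ 677.7 -108.7   60.1]
disc2 [510.1 -89.6  61.5]
axis [ 601.9 -186.5] 19.56
[417.3 115.3] [ 6  8 31] r@64 172 ang -21.5 | r@118 149 ang -19.9
[388.6 130. ] [ 24  23 430] r@64 114 ang 16.8 | r@118 100 ang 24.9
[364.1 129.7] [ 4  7 22] r@64 157 ang 46.1 | r@118 150 ang 52.8
[432.3 131.9] [ 4 10 20] r@64 152 ang -46.8 | r@118 129 ang -48.4
[363.9 161.2] [ 19  20 282] r@64 116 ang 88.7 | r@118 122 ang 95.5
[430.7 183.7] [ 42  21 352] r@64 121 ang -125.4 | r@118 118 ang -134.0
[362.6 184.9] [ 4  6 18] r@64 142 ang 122.1 | r@118 154 ang 124.6
[387.7 195.6] [ 25  24 461] r@64 118 ang 159.7 | r@118 130 ang 157.7
[363.4 206.8] [ 3 11 14] r@64 189 ang 141.0 | r@118 200 ang 141.4
[416.7 204.4] [ 6  6 21] r@64 147 ang -159.5 | r@118 153 ang -165.0
[414.2 214.9] [35  7 83] r@64 177 ang -166.2 | r@118 183 ang -170.3
34 [[505. 119. 108.]
 [505. 115. 109.]
 [502. 122. 109.]
 [501. 118. 116.]
 [501. 115. 113.]
 [501. 112. 112.]
 [498. 125. 113.]
 [498. 122. 113.]
 [497. 118. 117.]
 [497. 115. 116.]
 [498. 112. 113.]
 [499. 109. 111.]
 [496. 125. 108.]
 [495. 122. 112.]
 [495. 118. 113.]
 [495. 115. 112.]
 [494. 112. 116.]
 [495. 109. 113.]
 [494. 125. 102.]
 [492. 122. 113.]] [494.4 116.6 109.7]
handle [495. 114. 112.] [495. 115. 112.]
hinge [498.  20.  60.] [500.  19.  43.]
m [618.  51.  10.] [622.  50.  -1.]
m [573. 123.  10.] [567. 123.  38.]
m [488. 136.  10.] [484. 135.  36.]
ptr [611.  12.   5.] [609.  13.   9.]
```

```bash
python3 - <<'E'
from h import *
from scipy.optimize import least_squares
c=arm.get_calibration("top")
pads=[(388.6,130,0),(363.9,161.2,1),(387.7,195.6,2)]
pins=[(417.3,115.3,-.5),(364.1,129.7,.5),(362.6,184.9,1.5),(416.7,204.4,2.5)]
o=[(ray(u,v,64,c)[:2],115,k) for u,v,k in pads]+[(ray(u,v,122,c)[:2],150,k) for u,v,k in pins]
f=lambda p:np.concatenate([p[:2]+r*np.array([np.cos(p[2]+k*np.radians(72)),np.sin(p[2]+k*np.radians(72))])-w for w,r,k in o])
r=least_squares(f,[590,-183,.2]);print(r.x.round(1),np.degrees(r.x[2]).round(1));print(r.fun.reshape(-1,2).round(1))
A=r.x[:2]
for w in [(611,13),(500,20)]: D=np.array(w)-A;print(np.degrees(np.arctan2(D[1],D[0])),np.hypot(*D))
im=np.load("top0.npz")["im"];a=cv2.resize(im[50:260,290:600],None,fx=2.5,fy=2.5,interpolation=cv2.INTER_CUBIC);cv2.imwrite("pics/c.png",a)
E
```

```text
[ 5.992e+02 -1.847e+02  3.000e-01] 15.9
[[-1.2  0.2]
 [-1.3  1.2]
 [-0.5  0.7]
 [-0.8 -0.2]
 [ 0.2 -0.4]
 [ 2.  -0.8]
 [ 1.4 -0.7]]
86.57010974602369 198.03214792832085
115.84703528077398 227.4291696612588
```

View pics/c.png

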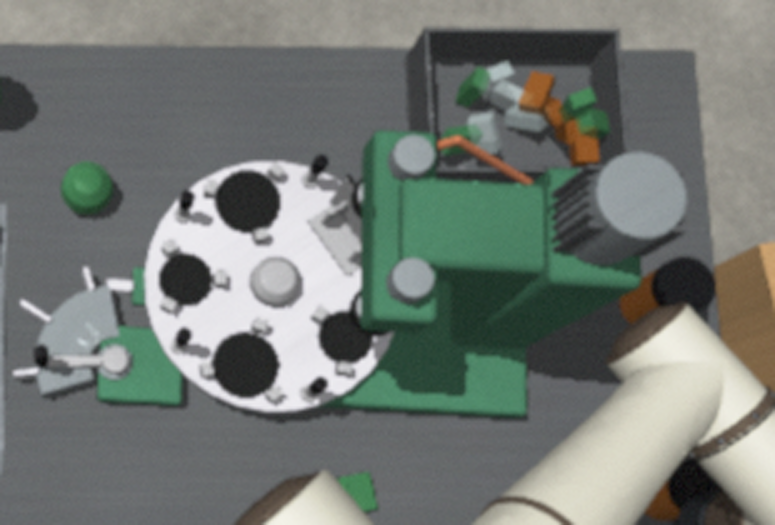

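>>> move_arm([
  {"gripper":0.2,"xyz":[-10,10.4,-3],"angular":[0,0,-0.18]},
  {"gripper":0.2,"xyz":[-20,21,-5],"angular":[0,0,-0.36]},
  {"gripper":0.2,"xyz":[-30,31.5,-5],"angular":[0,0,-0.54]},
  {"gripper":0.2,"xyz":[-40,42,-5],"angular":[0,0,-0.72]},
  {"gripper":0.2,"xyz":[-49.7,52.2,-5],"angular":[0,0,-0.9]},
  {"gripper":0.2,"xyz":[-49.7,52.2,-5],"angular":[0,0,-1.08]},
  {"gripper":0.2,"xyz":[-49.7,52.2,-5],"angular":[0,0,-1.18]},
  {"gripper":0.2,"xyz":[-49.7,52.2,-3],"angular":[0,0,-1.18]},
  {"gripper":0.2,"xyz":[-49.7,52.2,-3],"angular":[0,0,-1.18]},
  {"gripper":0.2,"xyz":[-49.7,52.2,-3],"angular":[0,0,-1.18]},
])

```text
clock: 1.35
position: [462.7, 24.3, 231.1]
ee_rot: [0.722, -0.692, 0.0, -0.0]
contact_force: [0.7, -1.2, -0.2]
gripper_width: 51.5
```

>>> move_arm([
  {"gripper":0.2,"xyz":[0,0,0],"angular":[0,0,0]},
  {"gripper":0.2,"xyz":[0,0,0],"angular":[0,0,0]},
])

```text
clock: 1.6
position: [462.2, 22.2, 230.7]
ee_rot: [0.722, -0.692, -0.0, 0.001]
contact_force: [-0.1, 0.2, -0.8]
gripper_width: 51.5
```

```bash
python3 - <<'E'
from h import *
s=arm.read_state();print(s["position"],s["ee_rot"],Ro.from_quat(s["ee_rot"]).as_matrix().round(3).tolist())
im,d,c=cap("top");w,dw,cw=cap("wrist")
P=pts(dw,cw);print(cw["t"])
hsv=cv2.cvtColor(w,cv2.COLOR_BGR2HSV)
cv2.imwrite("pics/d.png",np.hstack([cv2.resize(im[60:400,300:640],(400,400)),cv2.resize(w,(400,250)) if 0 else np.vstack([cv2.resize(w,(400,250)),np.zeros((150,400,3),np.uint8)])]))
q=P[(P[...,2]>95)&(P[...,2]<125)];print(len(q));
import sys
if len(q):
  q=q[np.hypot(q[:,0]-495,q[:,1]-115)<40];print(((q.min(0)+q.max(0))/2).round(1),np.median(q,0).round(1),np.ptp(q,0))
E
```

```text
[462.15189323  22.20088699 230.70172538] [ 7.22362138e-01 -6.91514592e-01 -3.59947704e-04  6.16679946e-04] [[0.044, -0.999, -0.001], [-0.999, -0.044, -0.0], [0.0, 0.001, -1.0]]
[461.62656873 -54.43650597 412.54448192]
837
[493.2 113.6 104.7] [493.2 109.9 111.6] [17.03363597 17.40340165 18.8342675 ]
```

View pics/d.png

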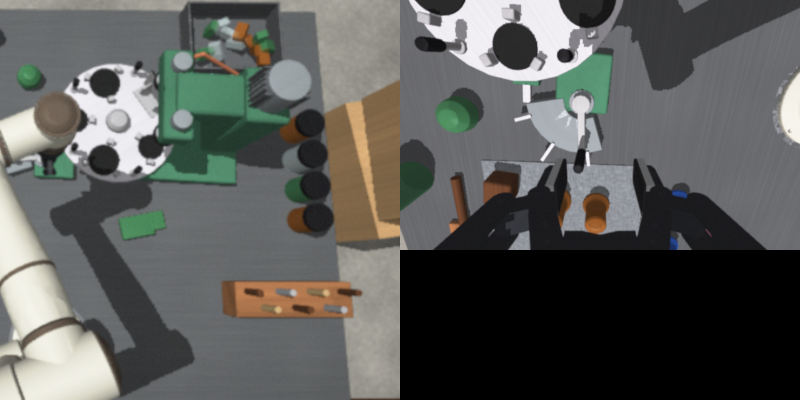

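>>> move_arm([
  {"gripper":0.2,"xyz":[-4.5,-1.8,2],"angular":[0,0,0]},
  {"gripper":0.2,"xyz":[-9.1,-3.5,6],"angular":[0,0,0]},
  {"gripper":0.2,"xyz":[-9.1,-3.5,8],"angular":[0,0,0]},
  {"gripper":0.2,"xyz":[-9.1,-3.5,12],"angular":[0,0,0]},
  {"gripper":0.2,"xyz":[-9.1,-3.5,15.7],"angular":[0,0,0]},
  {"gripper":0.2,"xyz":[-9.1,-3.5,15.7],"angular":[0,0,0]},
  {"gripper":-0.8,"xyz":[-9.1,-3.5,15.7],"angular":[0,0,0]},
  {"gripper":-0.8,"xyz":[-9.1,-3.5,15.7],"angular":[0,0,0]},
  {"gripper":-0.8,"xyz":[-9.1,-3.5,15.7],"angular":[0,0,0]},
  {"gripper":-0.8,"xyz":[-9.1,-3.5,15.7],"angular":[0,0,0]},
])

```text
clock: 2.95
position: [495.0, 114.9, 76.3]
ee_rot: [0.722, -0.692, 0.001, -0.002]
contact_force: [-0.7, -2.3, 6.2]
gripper_width: 12.6
```

```bash
cat >> h.py <<'E'
def arc(C,ang0,ang1,n):
    "tool rows (cm, rad) swinging the TCP about the world point C by ang1-ang0 in n steps"
    s=arm.read_state();R=Ro.from_quat(s["ee_rot"]);p=s["position"];
    for k in range(1,n+1):
        a=np.radians(ang1-ang0)*k/n;D=p[:2]-C;ca,sa=np.cos(a),np.sin(a)
        w=np.array([ca*D[0]-sa*D[1],sa*D[0]+ca*D[1]])-D
        print(R.inv().apply([*w,0]).round(1)[:2]/10,round(-a,2))
E
python3 - <<'E'
from h import *
s=arm.read_state();print(s["position"],s["contact_force"],s["gripper_width"])
C=np.array([498,20]);D=s["position"][:2]-C;print(np.hypot(*D),np.degrees(np.arctan2(D[1],D[0])))
arc(C,0,-78,8)
E
```

```text
[495.02738524 114.86174611  76.26801193] [-0.65014003 -2.26031919  6.17651096] 12.617380581315127
94.90831003054016 91.79484956446917
[ 0.16 -1.61] 0.17
[ 0.58 -3.16] 0.34
[ 1.27 -4.62] 0.51
[ 2.19 -5.95] 0.68
[ 3.32 -7.1 ] 0.85
[ 4.63 -8.04] 1.02
[ 6.08 -8.74] 1.19
[ 7.63 -9.19] 1.36
```

>>> move_arm([
  {"gripper":-0.8,"xyz":[0.16,-1.61,0],"angular":[0,0,0.17]},
  {"gripper":-0.8,"xyz":[0.58,-3.16,0],"angular":[0,0,0.34]},
  {"gripper":-0.8,"xyz":[1.27,-4.62,0],"angular":[0,0,0.51]},
  {"gripper":-0.8,"xyz":[2.19,-5.95,0],"angular":[0,0,0.68]},
  {"gripper":-0.8,"xyz":[3.32,-7.1,0],"angular":[0,0,0.85]},
  {"gripper":-0.8,"xyz":[4.63,-8.04,0],"angular":[0,0,1.02]},
  {"gripper":-0.8,"xyz":[6.08,-8.74,0],"angular":[0,0,1.19]},
  {"gripper":-0.8,"xyz":[7.5,-9.16,0],"angular":[0,0,1.34]},
  {"gripper":-0.8,"xyz":[7.5,-9.16,0],"angular":[0,0,1.34]},
  {"gripper":-0.8,"xyz":[7.5,-9.16,0],"angular":[0,0,1.34]},
])

```text
clock: 4.2
position: [587.6, 47.2, 76.2]
ee_rot: [-0.137, 0.991, 0.002, 0.0]
contact_force: [-8.9, 11.8, 9.8]
gripper_width: 12.7
```

>>> move_arm([
  {"gripper":0.2,"xyz":[0,0,0],"angular":[0,0,0]},
  {"gripper":0.2,"xyz":[0,0,0],"angular":[0,0,0]},
  {"gripper":0.2,"xyz":[0,0,0],"angular":[0,0,0]},
  {"gripper":0.2,"xyz":[0,0,-4],"angular":[0,0,0]},
  {"gripper":0.2,"xyz":[0,0,-9],"angular":[0,0,0]},
  {"gripper":0.6,"xyz":[0,0,-14],"angular":[0,0,0]},
  {"gripper":0.6,"xyz":[0,0,-16],"angular":[0,0,0]},
  {"gripper":0.6,"xyz":[0,0,-16],"angular":[0,0,0]},
])

```text
clock: 5.2
position: [589.3, 43.5, 235.9]
ee_rot: [-0.136, 0.991, 0.0, 0.002]
contact_force: [-0.5, 0.4, -1.1]
gripper_width: 68.3
```

```bash
python3 - <<'E'
from h import *
s=arm.read_state();print(s["position"],Ro.from_quat(s["ee_rot"]).as_matrix().round(3).tolist(),s["gripper_width"])
im,d,c=cap("scene");P=pts(d,c);w,dw,cw=cap("wrist");Pw=pts(dw,cw)
for nm,PP in(("scene",P),("wrist",Pw)):
    q=PP[(PP[...,2]>80)&(PP[...,2]<125)&(np.hypot(PP[...,0]-590,PP[...,1]-47)<40)]
    if len(q): print(nm,len(q),q.mean(0).round(1),((q.min(0)+q.max(0))/2).round(1))
hsv=cv2.cvtColor(im,cv2.COLOR_BGR2HSV)
m=cv2.inRange(hsv,(3,120,40),(22,255,255));n,l,st,ce=cv2.connectedComponentsWithStats(m)
for i in range(1,n):
    q=P[l==i]
    if st[i,4]>100: z=np.percentile(q[:,2],95);t=q[q[:,2]>z-4];print(ce[i].round(),st[i,4],"z",z.round(1),((t.min(0)+t.max(0))/2).round(1),np.ptp(t,0).round())
cv2.imwrite("pics/e.png",np.vstack([im[140:360,200:520],cv2.resize(w,(320,200))]))
E
```

```text
[589.33613966  43.50812938 235.86662725] [[-0.963, -0.27, 0.004], [-0.27, 0.963, 0.001], [-0.004, 0.0, -1.0]] 68.34258749642058
scene 69 [591.3  43.4 101.6] [589.2  46.4  98.7]
wrist 373 [583.9  46.2 106.9] [585.9  46.9  97.4]
[614. 101.] 617 z -662.1 [977.5 822.4 274.6] [ 279. 2906. 1881.]
[377. 185.] 230 z 82.5 [562.6 258.   81.7] [55. 58.  6.]
[457. 207.] 795 z 20.2 [785.1 330.1  22.2] [ 68. 246.  12.]
[376. 202.] 119 z 31.5 [592.1 257.   38.3] [ 6. 20. 20.]
[ 42. 317.] 4821 z 104.9 [ 556.9 -598.1  658.1] [ 954.  249. 1114.]
[239. 359.] 181 z 300.0 [ 854.7 -506.1  756.3] [358. 249. 918.]
[ 73. 390.] 105 z 93.4 [ 692.4 -660.2  652.4] [ 683.   59. 1126.]
```

View pics/e.png

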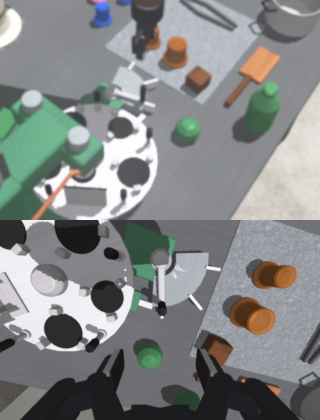

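```bash
cat >> h.py <<'E'
def glasses(name="wrist",zmin=50):
    im,d,c=cap(name);P=pts(d,c);hsv=cv2.cvtColor(im,cv2.COLOR_BGR2HSV)
    m=cv2.inRange(hsv,(5,120,40),(22,255,255))&(((P[...,2]>-5)&(P[...,2]<250)&(P[...,0]<640)&(P[...,1]>-150)).astype(np.uint8)*255);n,l,st,ce=cv2.connectedComponentsWithStats(m)
    for i in range(1,n):
        if st[i,4]>150:
            q=P[l==i];z=np.percentile(q[:,2],95);z=np.median(q[q[:,2]>z-5][:,2]);t=q[abs(q[:,2]-z)<4]
            (x,y),r=cv2.minEnclosingCircle(t[:,:2].astype(np.float32)[:,None])
            print(name,ce[i].round(),st[i,4],"ztop %.1f"%z,"circ %.1f %.1f r %.1f"%(x,y,r),"mean",t.mean(0).round(1)[:2])
    return im,c
E
python3 - <<'E'
from h import *
glasses()
E
```

```text
wrist [547. 112.] 3709 ztop 71.8 circ 460.2 270.4 r 22.9 mean [460.3 268.5]
wrist [504. 193.] 4662 ztop 78.6 circ 559.0 262.2 r 31.0 mean [557.9 260.2]
wrist [435. 241.] 302 ztop 49.9 circ 639.7 210.4 r 18.5 mean [638.4 206.5]
```

>>> move_arm([
  {"gripper":0.9,"xyz":[1.5,6.2,0],"angular":[0,0,0.1]},
  {"gripper":0.9,"xyz":[3,12,1],"angular":[0,0,0.2]},
  {"gripper":0.9,"xyz":[4.5,18,3],"angular":[0,0,0.27]},
  {"gripper":0.9,"xyz":[6.3,24,5],"angular":[0,0,0.27]},
  {"gripper":0.9,"xyz":[6.3,25.3,8],"angular":[0,0,0.27]},
  {"gripper":0.9,"xyz":[6.3,25.3,10],"angular":[0,0,0.27]},
  {"gripper":0.9,"xyz":[6.3,25.3,10],"angular":[0,0,0.27]},
  {"gripper":0.9,"xyz":[6.3,25.3,10],"angular":[0,0,0.27]},
])

```text
clock: 6.35
position: [459.8, 270.1, 134.3]
ee_rot: [-0.002, 1.0, -0.0, 0.0]
contact_force: [-0.5, -0.5, 0.4]
gripper_width: 80.9
```

```bash
python3 - <<'E'
from h import *
s=arm.read_state();print(s["position"].round(1),Ro.from_quat(s["ee_rot"]).as_matrix().round(3).tolist(),s["gripper_width"])
glasses()
print(tool([460.3-s["position"][0],270.2-s["position"][1],34-s["position"][2]]))
E
```

```text
[459.8 270.1 134.3] [[-1.0, -0.004, 0.0], [-0.004, 1.0, -0.0], [-0.0, -0.0, -1.0]] 80.94847898241352
wrist [321. 189.] 4066 ztop 71.5 circ 459.5 271.3 r 22.8 mean [458.  271.4]
wrist [306. 299.] 7519 ztop 78.3 circ 557.9 262.3 r 31.2 mean [555.3 263. ]
[-4.000e-02  1.000e-02  1.003e+01]
```

>>> move_arm([
  {"gripper":0.9,"xyz":[0,0,5],"angular":[0,0,0]},
  {"gripper":0.9,"xyz":[0,0,9],"angular":[0,0,0]},
  {"gripper":0.9,"xyz":[0,0,10],"angular":[0,0,0]},
  {"gripper":0.9,"xyz":[0,0,10],"angular":[0,0,0]},
  {"gripper":-0.4,"xyz":[0,0,10],"angular":[0,0,0]},
  {"gripper":-0.4,"xyz":[0,0,10],"angular":[0,0,0]},
  {"gripper":-0.4,"xyz":[0,0,10],"angular":[0,0,0]},
  {"gripper":-0.4,"xyz":[0,0,10],"angular":[0,0,0]},
  {"gripper":-0.4,"xyz":[0,0,10],"angular":[0,0,0]},
])

```text
clock: 7.52
position: [461.4, 270.7, 37.7]
ee_rot: [-0.003, 1.0, 0.001, 0.002]
contact_force: [0.3, -3.8, 13.6]
gripper_width: 25.7
```

```bash
python3 - <<'E'
from h import *
s=arm.read_state();print(s["position"].round(1),s["gripper_width"],s["contact_force"])
w,d,c=cap("wrist");im,_,_=cap("scene")
cv2.imwrite("pics/f.png",np.hstack([cv2.resize(w,(640,400)),cv2.resize(im[130:230,300:400],(400,400))])[:, :1040])
cv2.imwrite("pics/f.png",np.hstack([w[100:400,150:490],cv2.resize(im[130:230,310:410],(300,300))]))
E
```

```text
[461.4 270.7  37.7] 25.67382747788063 [ 0.29411814 -3.82235083 13.62470825]
```

View pics/f.png

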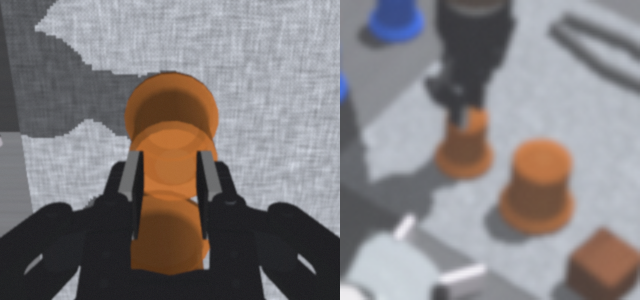

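>>> move_arm([
  {"gripper":-1,"xyz":[0,0,0],"angular":[0,0,0]},
  {"gripper":-1,"xyz":[0,0,0],"angular":[0,0,0]},
  {"gripper":-1,"xyz":[0,0,0],"angular":[0,0,0]},
  {"gripper":-1,"xyz":[0,0,-1],"angular":[0,0,0]},
  {"gripper":-1,"xyz":[0,0,-2],"angular":[0,0,0]},
  {"gripper":-1,"xyz":[0,0,-2],"angular":[0,0,0]},
])

```text
clock: 8.38
position: [459.9, 270.8, 55.2]
ee_rot: [-0.002, 1.0, 0.001, 0.001]
contact_force: [-0.3, 0.8, -1.0]
gripper_width: -0.2
```

```bash
python3 - <<'E'
from h import *
s=arm.read_state();print(s["position"].round(1),s["gripper_width"],s["contact_force"])
glasses();glasses("scene")
E
```

```text
[459.9 270.8  55.2] -0.17028763410815198 [-0.25678067  0.75532012 -0.9754132 ]
wrist [325. 217.] 6767 ztop 71.4 circ 459.2 273.3 r 22.7 mean [451.8 274. ]
wrist [277. 298.] 216 ztop 131.0 circ 449.6 254.0 r 4.0 mean [449.9 254.6]
wrist [320. 359.] 444 ztop 152.6 circ 0.0 0.0 r 0.0 mean [nan nan]
scene [377. 184.] 221 ztop 79.6 circ 562.0 258.4 r 30.4 mean [562.4 258. ]h.py:33: RuntimeWarning: Mean of empty slice.
  print(name,ce[i].round(),st[i,4],"ztop %.1f"%z,"circ %.1f %.1f r %.1f"%(x,y,r),"mean",t.mean(0).round(1)[:2])
  ret = um.true_divide(
```

```bash
python3 - <<'E'
from h import *
s=arm.read_state();p=s["position"];print(arm.grasp_offset)
w,d,c=cap("wrist");print(proj(p,c),proj(p+[0,0,19],c),proj([459.2,273,71.5],c))
for n in("top","scene"):
    cc=arm.get_calibration(n);print(n,proj(p,cc),proj([459.5,271,71.5],cc))
im,_,_=cap("scene");im2,_,_=cap("top")
cv2.imwrite("pics/g.png",np.hstack([w[:,120:520],cv2.resize(im[120:220,300:400],(400,400),interpolation=cv2.INTER_CUBIC)]))
E
```

```text
18.700000000000003
[320.38630129 238.66532994] [320.49324166 253.58727766] [325.69541437 252.17928519]
top [257.67463099 205.26287432] [256.82157605 204.23939467]
scene [350.94348734 171.99857163] [351.42849537 168.13354576]
```

View pics/g.png

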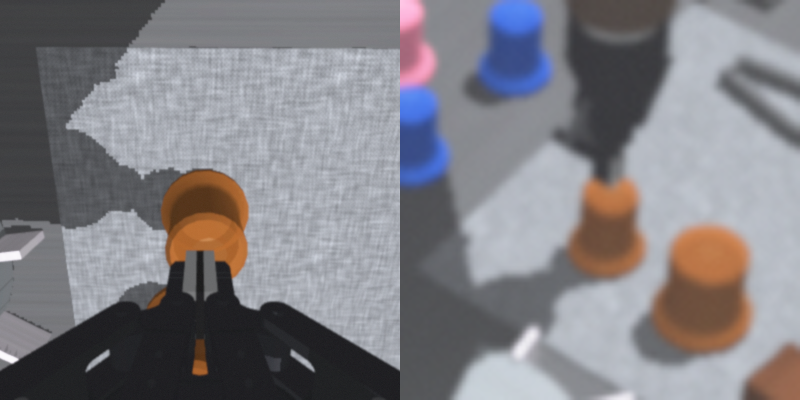

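```bash
python3 - <<'E'
from h import *
s=arm.read_state();p=s["position"];print(p)
w,d,c=cap("wrist");P=pts(d,c);print("cam",(-np.array(c["R"]).T@np.array(c["t"])).round())
for v in(240,246,254,258,264,272,280): print(v,[(int(u),P[v,u].round(0).tolist()) for u in(313,320,327)])
S=cap("scene");Q=pts(S[1],S[2])
for v in(155,160,163,165,167,170): print(v,[Q[v,u].round(0).tolist() for u in(350,353)])
E
```

```text
[459.11793984 269.97869063  53.69876569]
cam [377. 269. 230.]
240 [(313, [451.0, 266.0, 72.0]), (320, [452.0, 270.0, 71.0]), (327, [452.0, 273.0, 71.0])]
246 [(313, [455.0, 266.0, 72.0]), (320, [455.0, 270.0, 73.0]), (327, [455.0, 273.0, 71.0])]
254 [(313, [448.0, 266.0, 95.0]), (320, [448.0, 270.0, 95.0]), (327, [447.0, 273.0, 96.0])]
258 [(313, [448.0, 267.0, 99.0]), (320, [448.0, 270.0, 99.0]), (327, [447.0, 273.0, 100.0])]
264 [(313, [448.0, 267.0, 104.0]), (320, [447.0, 270.0, 105.0]), (327, [448.0, 273.0, 104.0])]
272 [(313, [447.0, 267.0, 112.0]), (320, [448.0, 270.0, 111.0]), (327, [447.0, 273.0, 112.0])]
280 [(313, [448.0, 267.0, 118.0]), (320, [447.0, 270.0, 118.0]), (327, [447.0, 272.0, 118.0])]
155 [[459.0, 258.0, 140.0], [474.0, 252.0, 155.0]]
160 [[474.0, 238.0, 145.0], [469.0, 262.0, 122.0]]
163 [[462.0, 256.0, 109.0], [467.0, 266.0, 104.0]]
165 [[464.0, 255.0, 102.0], [468.0, 265.0, 96.0]]
167 [[454.0, 271.0, 73.0], [469.0, 265.0, 88.0]]
170 [[463.0, 258.0, 77.0], [470.0, 264.0, 76.0]]
```

>>> move_arm([
  {"gripper":0.9,"xyz":[0,0,-1],"angular":[0,0,0]},
  {"gripper":0.9,"xyz":[0,0,-1],"angular":[0,0,0]},
  {"gripper":0.9,"xyz":[0,0,-1],"angular":[0,0,0]},
  {"gripper":0.9,"xyz":[0,0,-1],"angular":[0,0,0]},
  {"gripper":0.9,"xyz":[0,0.1,2],"angular":[0,0,0]},
  {"gripper":0.9,"xyz":[0,0.1,4],"angular":[0,0,0]},
  {"gripper":0.9,"xyz":[0,0.1,5],"angular":[0,0,0]},
  {"gripper":0.9,"xyz":[0,0.1,5.5],"angular":[0,0,0]},
  {"gripper":0.9,"xyz":[0,0.1,5.5],"angular":[0,0,0]},
])

```text
clock: 9.85
position: [459.6, 271.4, -0.6]
ee_rot: [-0.002, 1.0, 0.0, 0.0]
contact_force: [-0.4, 0.8, 0.5]
gripper_width: 81.0
```

```bash
python3 - <<'E'
from h import *
s=arm.read_state();print(s["position"],s["contact_force"],s["gripper_width"])
w,d,c=cap("wrist");S=cap("scene")
cv2.imwrite("pics/i.png",np.hstack([w[:,120:520],cv2.resize(S[0][120:220,300:400],(400,400),interpolation=cv2.INTER_CUBIC)]))
E
```

```text
[459.60813455 271.37491344  -0.6496769 ] [-0.37307784  0.78449202  0.52294012] 81.00109544033066
```

View pics/i.png

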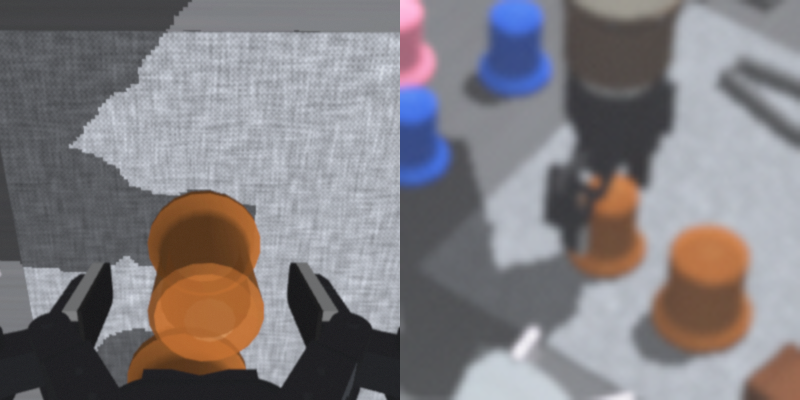

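>>> move_arm([
  {"gripper":-0.5,"xyz":[0,0,0],"angular":[0,0,0]},
  {"gripper":-0.5,"xyz":[0,0,0],"angular":[0,0,0]},
  {"gripper":-0.5,"xyz":[0,0,0],"angular":[0,0,0]},
  {"gripper":-0.5,"xyz":[0,0,0],"angular":[0,0,0]},
  {"gripper":-0.5,"xyz":[0,0,-0.5],"angular":[0,0,0]},
  {"gripper":-0.5,"xyz":[0,0,-1],"angular":[0,0,0]},
])

```text
clock: 10.7
position: [458.8, 270.5, 8.8]
ee_rot: [-0.002, 1.0, -0.001, -0.001]
contact_force: [0.7, 0.1, -0.7]
gripper_width: 44.7
```

```bash
python3 - <<'E'
from h import *
s=arm.read_state();print(s["position"],s["contact_force"],s["gripper_width"])
glasses()
w,d,c=cap("wrist");P=pts(d,c);print([P[v,320].round().tolist() for v in(270,285,300,310,320,330)])
E
```

```text
[458.75294167 270.53102389   8.79099682] [ 0.73770247  0.10299732 -0.74569148] 44.674958801958375
wrist [318. 285.] 18102 ztop 80.3 circ 459.4 269.5 r 24.0 mean [455.7 270.1]
[[439.0, 271.0, 80.0], [445.0, 271.0, 82.0], [451.0, 271.0, 81.0], [455.0, 271.0, 83.0], [460.0, 271.0, 82.0], [463.0, 271.0, 83.0]]
```

>>> move_arm([
  {"gripper":-0.5,"xyz":[0,0,-5],"angular":[0,0,0]},
  {"gripper":-0.5,"xyz":[0,0,-10],"angular":[0,0,0]},
  {"gripper":-0.5,"xyz":[-1,-2,-15],"angular":[0,0,0]},
  {"gripper":-0.5,"xyz":[-3,-6,-19],"angular":[0,0,0]},
  {"gripper":-0.5,"xyz":[-6,-11,-22],"angular":[0,0,0]},
  {"gripper":-0.5,"xyz":[-9,-16,-22],"angular":[0,0,0]},
  {"gripper":-0.5,"xyz":[-12,-21,-22],"angular":[0,0,0]},
  {"gripper":-0.5,"xyz":[-13,-22.7,-22],"angular":[0,0,0]},
  {"gripper":-0.5,"xyz":[-13,-22.7,-22],"angular":[0,0,0]},
])

```text
clock: 11.92
position: [590.1, 43.6, 228.1]
ee_rot: [-0.001, 1.0, -0.0, -0.001]
contact_force: [-0.9, -0.6, -2.5]
gripper_width: 44.8
```

```bash
python3 - <<'E'
from h import *
s=arm.read_state();p=s["position"];print(p,s["contact_force"],s["gripper_width"])
w,d,c=cap("wrist");cv2.imwrite("pics/w1.png",w)
A=np.array([599.2,-184.7])
hsv=cv2.cvtColor(w,cv2.COLOR_BGR2HSV);k=((hsv[...,2]<60)).astype(np.uint8);n,l,st,ce=cv2.connectedComponentsWithStats(k)
for i in range(1,n):
    if st[i,4]>300:
        t=cv2.findContours((l==i).astype(np.uint8),0,1)[0][0][:,0]
        q=np.array([ray(u,v,64,c)[:2] for u,v in t]).astype(np.float32)[:,None];(x,y),r=cv2.minEnclosingCircle(q)
        D=np.array([x,y])-A
        print(ce[i].round(),st[i],"%.1f %.1f r %.1f | rad %.0f ang %.1f"%(x,y,r,np.hypot(*D),np.degrees(np.arctan2(D[1],D[0]))))
E
```

```text
[590.12001011  43.58745722 228.11589051] [-0.85108194 -0.60567755 -2.47856995] 44.83179375377022
[246.  20.] [205  10  77  19 596] 446.8 -28.3 r 35.4 | rad 218 ang 134.3
[124.  69.] [  81   23   90   93 6276] 487.5 -145.7 r 42.9 | rad 118 ang 160.8
[ 16. 110.] [   0   75   40   68 1965] 524.0 -273.6 r 33.7 | rad 116 ang -130.2
[194.  97.] [178  87  33  22 594] 511.7 -82.0 r 16.2 | rad 135 ang 130.4
[214. 181.] [ 183  151   64   61 2974] 598.1 -70.6 r 34.5 | rad 114 ang 90.5
[323. 176.] [315 162  18  28 421] 591.7 46.9 r 15.5 | rad 232 ang 91.8
[447. 217.] [428 201  61  48 876] 647.0 197.5 r 35.7 | rad 385 ang 82.9
[153. 267.] [ 117  236   73   63 3459] 704.4 -154.1 r 42.7 | rad 110 ang 16.2
[320. 356.] [   58   253   524   147 31762] 907.6 43.3 r 360.5 | rad 384 ang 36.5
[209. 282.] [197 267  24  30 473] 722.2 -89.2 r 22.8 | rad 156 ang 37.8
[473. 289.] [432 286  94  16 338] 732.5 235.7 r 56.8 | rad 441 ang 72.4
[ 52. 321.] [ 33 306  39  32 649] 778.2 -293.2 r 32.9 | rad 209 ang -31.2
```

View pics/w1.png

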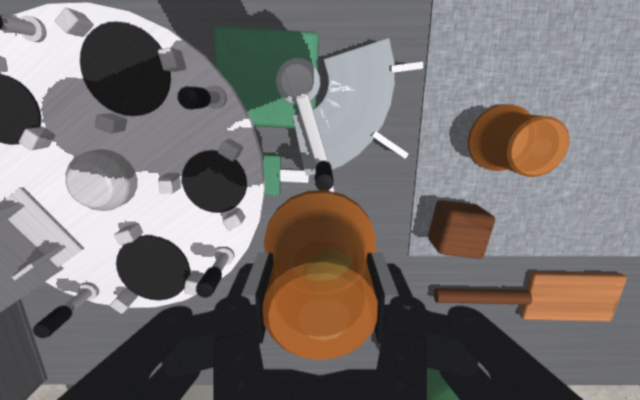

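>>> move_arm([
  {"gripper":-0.5,"xyz":[-4,-5,0],"angular":[0,0,0]},
  {"gripper":-0.5,"xyz":[-8,-9,0],"angular":[0,0,0]},
  {"gripper":-0.5,"xyz":[-9,-11.4,0],"angular":[0,0,0]},
  {"gripper":-0.5,"xyz":[-9,-11.4,0],"angular":[0,0,0]},
  {"gripper":-0.5,"xyz":[-9,-11.4,0],"angular":[0,0,0]},
])

```text
clock: 12.6
position: [680.2, -67.3, 229.1]
ee_rot: [-0.003, 1.0, 0.0, -0.0]
contact_force: [-0.2, 0.5, -1.7]
gripper_width: 44.9
```

```bash
cat >> h.py <<'E'
def pads(w,c,vmax=60):
    hsv=cv2.cvtColor(w,cv2.COLOR_BGR2HSV);k=((hsv[...,2]<vmax)).astype(np.uint8);n,l,st,ce=cv2.connectedComponentsWithStats(k)
    for i in range(1,n):
        if 1200<st[i,4]<20000:
            t=cv2.convexHull(cv2.findContours((l==i).astype(np.uint8),0,1)[0][0])[:,0]
            q=np.array([ray(u,v,64,c)[:2] for u,v in t]).astype(np.float32)
            e=cv2.fitEllipse(q)
            print(ce[i].round(),st[i],"ellipse",np.round(e[0],1),np.round(e[1],1),"bbox c",((q.min(0)+q.max(0))/2).round(1))
E
python3 - <<'E'
from h import *
s=arm.read_state();p=s["position"];print(p,s["gripper_width"])
w,d,c=cap("wrist");cv2.imwrite("pics/w2.png",w);pads(w,c)
P=pts(d,c)
E
```

```text
[680.19746608 -67.31284941 229.08878942] 44.87068820030898
[96. 19.] [  56    0   78   48 2727] ellipse [ 524.  -275.7] [66.8 69.4] bbox c [ 537.4 -275.6]
[316.  93.] [ 283   58   68   72 3832] ellipse [599.2 -71.4] [67.4 67.9] bbox c [599.4 -71.1]
[ 25. 198.] [   0  139   90   96 2803] ellipse [ 750.9 -324.2] [ 7.6 14.5] bbox c [ 698.3 -380.9]
[240. 194.] [ 203  158   76   73 4340] ellipse [ 704.5 -154.2] [82.9 83.8] bbox c [ 704.8 -154.4]
[ 24. 353.] [   0  327   54   48 2070] ellipse [ 935.8 -456.5] [ 71.8 128.2] bbox c [ 918.5 -459. ]
```

View pics/w2.png

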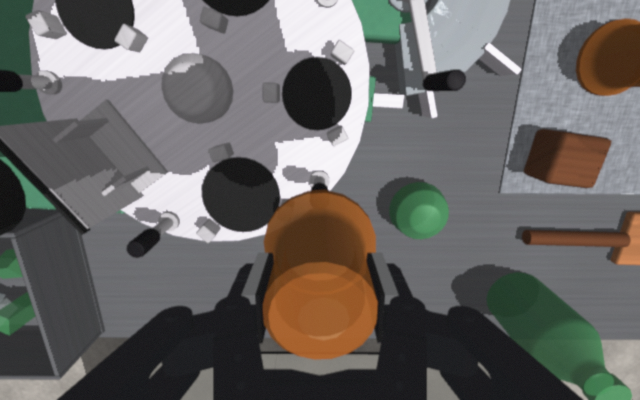

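>>> move_arm([
  {"gripper":-0.5,"xyz":[4,-0.2,0],"angular":[0,0,0]},
  {"gripper":-0.5,"xyz":[8.1,-0.32,0],"angular":[0,0,0]},
  {"gripper":-0.5,"xyz":[8.1,-0.32,0],"angular":[0,0,0]},
  {"gripper":-0.5,"xyz":[8.1,-0.32,5],"angular":[0,0,0]},
  {"gripper":-0.5,"xyz":[8.1,-0.32,9],"angular":[0,0,0]},
  {"gripper":-0.5,"xyz":[8.1,-0.32,13],"angular":[0,0,0]},
  {"gripper":-0.5,"xyz":[8.1,-0.32,13.6],"angular":[0,0,0]},
  {"gripper":-0.5,"xyz":[8.1,-0.32,13.6],"angular":[0,0,0]},
  {"gripper":-0.5,"xyz":[8.1,-0.32,13.6],"angular":[0,0,0]},
])

```text
clock: 13.78
position: [601.5, -72.1, 95.5]
ee_rot: [-0.002, 1.0, 0.0, 0.002]
contact_force: [0.2, 0.1, -1.2]
gripper_width: 44.7
```

```bash
python3 - <<'E'
from h import *
s=arm.read_state();p=s["position"];print(p,s["gripper_width"],s["contact_force"],tool([599.2-p[0],-71.2-p[1],62-p[2]]))
w,d,c=cap("wrist");cv2.imwrite("pics/w3.png",w)
E
```

```text
[601.4876738  -72.14719696  95.4628636 ] 44.67699219758324 [ 0.24810354  0.14560839 -1.15342111] [0.24 0.1  3.35]
```

>>> move_arm([
  {"gripper":-0.5,"xyz":[0.1,0.05,0],"angular":[0,0,0]},
  {"gripper":-0.5,"xyz":[0.1,0.05,0],"angular":[0,0,0]},
])

```text
clock: 14.08
position: [598.9, -72.0, 93.8]
ee_rot: [-0.002, 1.0, 0.0, 0.001]
contact_force: [-0.0, -0.5, -1.7]
gripper_width: 44.7
```

View pics/w3.png

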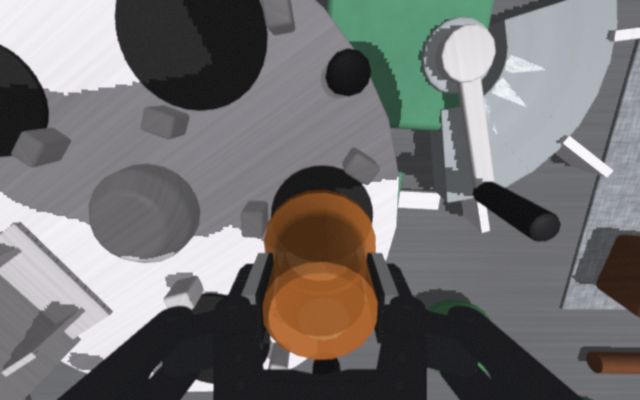

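>>> move_arm([
  {"gripper":-0.5,"xyz":[0,0,1.5],"angular":[0,0,0]},
  {"gripper":-0.5,"xyz":[0,0,2.5],"angular":[0,0,0]},
  {"gripper":-0.5,"xyz":[0,0,3],"angular":[0,0,0]},
  {"gripper":-0.5,"xyz":[0,0,3.3],"angular":[0,0,0]},
  {"gripper":-0.5,"xyz":[0,0,3.3],"angular":[0,0,0]},
])

```text
clock: 14.7
position: [599.6, -72.2, 61.0]
ee_rot: [-0.002, 1.0, -0.0, 0.001]
contact_force: [-0.5, -1.1, 1.7]
gripper_width: 44.7
```

>>> move_arm([
  {"gripper":-0.5,"xyz":[0,0,0.15],"angular":[0,0,0]},
  {"gripper":-0.5,"xyz":[0,0,0.15],"angular":[0,0,0]},
])

```text
clock: 14.95
position: [600.2, -72.3, 61.0]
ee_rot: [-0.002, 1.0, -0.0, 0.002]
contact_force: [-2.3, -0.9, 7.9]
gripper_width: 44.9
```

>>> move_arm([
  {"gripper":0.0,"xyz":[0,0,0],"angular":[0,0,0]},
  {"gripper":0.5,"xyz":[0,0,0],"angular":[0,0,0]},
  {"gripper":0.5,"xyz":[0,0,0],"angular":[0,0,0]},
  {"gripper":0.5,"xyz":[0,0,-2],"angular":[0,0,0]},
  {"gripper":0.5,"xyz":[0,0,-7],"angular":[0,0,0]},
  {"gripper":0.5,"xyz":[0,0,-12],"angular":[0,0,0]},
  {"gripper":0.5,"xyz":[-4,0,-16],"angular":[0,0,0]},
  {"gripper":0.5,"xyz":[-8,0,-17],"angular":[0,0,0]},
  {"gripper":0.5,"xyz":[-8,0,-17],"angular":[0,0,0]},
  {"gripper":0.5,"xyz":[-8,0,-17],"angular":[0,0,0]},
])

```text
clock: 16.2
position: [677.8, -71.6, 227.2]
ee_rot: [-0.002, 1.0, 0.0, -0.001]
contact_force: [-0.4, 1.1, 0.5]
gripper_width: 64.0
```

```bash
python3 - <<'E'
from h import *
s=arm.read_state();p=s["position"];print(p,s["gripper_width"],s["joints"].round(2))
w,c=glasses();cv2.imwrite("pics/w4.png",w);pads(w,c)
im,d,c=cap("wrist");P=pts(d,c)
A=np.array([594.9,-186])
k=(P[...,2]>120)&(P[...,2]<150);r=np.hypot(P[...,0]-A[0],P[...,1]-A[1]);k&=(r>138)&(r<162)
n,l,st,ce=cv2.connectedComponentsWithStats(k.astype(np.uint8))
for i in range(1,n):
    if st[i,4]>40:
        q=P[l==i];t=q[q[:,2]>np.percentile(q[:,2],90)-4];m=(t.min(0)+t.max(0))/2;D=m[:2]-A;print("pin",ce[i].round(),m.round(1),t.mean(0).round(1),np.ptp(t,0).round(),np.hypot(*D).round(1),np.degrees(np.arctan2(D[1],D[0])).round(1))
# pointer
h=cv2.cvtColor(im,cv2.COLOR_BGR2HSV);print("ptr",ray(389,100,5,c).round(1))
E
```

```text
[677.83943643 -71.59587063 227.19230496] 63.96302736219223 [ 0.13  0.47  0.21 -0.   -1.32 -1.7 ]
wrist [613.  61.] 3648 ztop 59.9 circ 565.9 241.7 r 21.9 mean [566.7 235.5]
wrist [320.  98.] 3590 ztop 132.5 circ 600.1 -72.5 r 23.0 mean [599.6 -72.6]
[100.  20.] [  61    0   78   50 2889] ellipse [ 523.2 -274.6] [66.  69.3] bbox c [ 535.4 -274.7]
[546. 155.] [ 528  131   42   52 1227] ellipse [657.8 170.7] [50.4 56.2] bbox c [658.6 167.5]
[ 24. 202.] [   0  137   92  119 3337] ellipse [ 707.1 -419.9] [137.2 194.8] bbox c [ 706.6 -386.3]
[243. 197.] [ 205  161   77   73 4342] ellipse [ 705.  -155.9] [83.2 83.5] bbox c [ 704.7 -155.8]
[ 25. 357.] [   0  330   57   49 2243] ellipse [ 937.5 -458.7] [ 75.8 135.6] bbox c [ 918.6 -461. ]
pin [ 4. 83.] [ 587.8 -329.2  126.5] [ 588.4 -327.9  125.3] [14.  8.  7.] 143.3 -92.8
pin [322. 203.] [688.3 -69.5 134.7] [688.  -69.4 135. ] [17. 17.  5.] 149.4 51.3
pin [141. 249.] [ 734.2 -239.   134.4] [ 733.5 -238.5  134.7] [17. 17.  6.] 149.1 -20.8
ptr [602.3   9.1   5. ]
```

>>> move_arm([
  {"gripper":0.1,"xyz":[-1,0.2,0],"angular":[0,0,-0.18]},
  {"gripper":0.1,"xyz":[-1,0.2,0],"angular":[0,0,-0.36]},
  {"gripper":0.1,"xyz":[-1,0.2,1],"angular":[0,0,-0.54]},
  {"gripper":0.1,"xyz":[-1,0.2,2],"angular":[0,0,-0.72]},
  {"gripper":0.1,"xyz":[-1,0.2,3],"angular":[0,0,-0.89]},
  {"gripper":0.1,"xyz":[-1,0.2,7],"angular":[0,0,-0.89]},
  {"gripper":0.1,"xyz":[-1,0.2,7],"angular":[0,0,-0.89]},
  {"gripper":0.1,"xyz":[-1,0.2,7],"angular":[0,0,-0.89]},
])

```text
clock: 17.3
position: [689.2, -69.9, 160.2]
ee_rot: [-0.432, 0.902, -0.001, 0.001]
contact_force: [-0.3, 0.2, 1.0]
gripper_width: 46.7
```

```bash
python3 - <<'E'
from h import *
s=arm.read_state();p=s["position"];print(p,Ro.from_quat(s["ee_rot"]).as_euler("xyz",degrees=True),s["gripper_width"])
im,d,c=cap("wrist");P=pts(d,c)
k=(P[...,2]>120)&(P[...,2]<150)&(np.hypot(P[...,0]-688,P[...,1]+69)<20);q=P[k];print(k.sum())
if k.sum(): t=q[q[:,2]>np.percentile(q[:,2],90)-4];m=(t.min(0)+t.max(0))/2;print(m,np.ptp(t,0));print(tool([m[0]-p[0],m[1]-p[1],66-p[2]]))
E
```

```text
[689.16225707 -69.86769305 160.2274619 ] [-1.79893321e+02  2.48032144e-02 -1.28763438e+02] 46.720451650988224
647
[689.10580601 -69.92014179 134.59094567] [17.3171036  17.00897844  4.88479662]
[0.02 0.03 9.42]
```

Centred; descend and grip the pin.

>>> move_arm([
  {"gripper":0.1,"xyz":[0,0,4],"angular":[0,0,0]},
  {"gripper":0.1,"xyz":[0,0,8],"angular":[0,0,0]},
  {"gripper":0.1,"xyz":[0,0,9.4],"angular":[0,0,0]},
  {"gripper":0.1,"xyz":[0,0,9.4],"angular":[0,0,0]},
  {"gripper":-1,"xyz":[0,0,9.4],"angular":[0,0,0]},
  {"gripper":-1,"xyz":[0,0,9.4],"angular":[0,0,0]},
  {"gripper":-1,"xyz":[0,0,9.4],"angular":[0,0,0]},
  {"gripper":-1,"xyz":[0,0,9.4],"angular":[0,0,0]},
])

```text
clock: 18.35
position: [690.1, -69.6, 67.1]
ee_rot: [-0.432, 0.902, -0.001, 0.002]
contact_force: [-1.2, 0.9, 5.3]
gripper_width: 16.4
```

```bash
python3 - <<'E'
from h import *
s=arm.read_state();p=s["position"];print(p,s["gripper_width"],s["contact_force"])
C=np.array([594.9,-186]);D=p[:2]-C;print(np.hypot(*D),np.degrees(np.arctan2(D[1],D[0])))
arc(C,0,71,10)
E
```

```text
[690.08742936 -69.58775007  67.13304677] 16.441794345990015 [-1.17810258  0.89903003  5.30098175]
150.3743948964637 50.72797917931402
[0.1  1.86] -0.12
[0.43 3.69] -0.25
[0.98 5.47] -0.37
[1.75 7.17] -0.5
[2.72 8.76] -0.62
[ 3.88 10.21] -0.74
[ 5.21 11.52] -0.87
[ 6.69 12.64] -0.99
[ 8.3  13.58] -1.12
[10.01 14.31] -1.24
```

>>> move_arm([
  {"gripper":-1,"xyz":[0.1,1.86,0],"angular":[0,0,-0.12]},
  {"gripper":-1,"xyz":[0.43,3.69,0],"angular":[0,0,-0.25]},
  {"gripper":-1,"xyz":[0.98,5.47,0],"angular":[0,0,-0.37]},
  {"gripper":-1,"xyz":[1.75,7.17,0],"angular":[0,0,-0.5]},
  {"gripper":-1,"xyz":[2.72,8.76,0],"angular":[0,0,-0.62]},
])

```text
clock: 18.98
position: [605.1, -36.5, 67.1]
ee_rot: [-0.688, 0.725, -0.002, 0.002]
contact_force: [2.8, -5.3, 4.8]
gripper_width: 16.6
```

>>> move_arm([
  {"gripper":-1,"xyz":[0.1,1.86,0],"angular":[0,0,-0.12]},
  {"gripper":-1,"xyz":[0.43,3.69,0],"angular":[0,0,-0.25]},
  {"gripper":-1,"xyz":[0.98,5.47,0],"angular":[0,0,-0.37]},
  {"gripper":-1,"xyz":[1.75,7.17,0],"angular":[0,0,-0.5]},
  {"gripper":-1,"xyz":[2.72,8.76,0],"angular":[0,0,-0.62]},
  {"gripper":-1,"xyz":[2.72,8.76,0],"angular":[0,0,-0.62]},
  {"gripper":0.1,"xyz":[2.72,8.76,0],"angular":[0,0,-0.62]},
  {"gripper":0.1,"xyz":[2.72,8.76,0],"angular":[0,0,-0.62]},
  {"gripper":0.1,"xyz":[2.72,8.76,-6],"angular":[0,0,-0.62]},
  {"gripper":0.1,"xyz":[2.72,8.76,-12],"angular":[0,0,-0.62]},
])

```text
clock: 20.23
position: [513.7, -57.9, 185.2]
ee_rot: [0.876, -0.483, -0.001, 0.001]
contact_force: [1.9, 0.1, 0.1]
gripper_width: 47.1
```

>>> move_arm([
  {"gripper":0.3,"xyz":[-4,-3.4,-2],"angular":[0,0,-0.18]},
  {"gripper":0.5,"xyz":[-8,-6.8,-2],"angular":[0,0,-0.36]},
  {"gripper":1,"xyz":[-12,-10.2,-2],"angular":[0,0,-0.54]},
  {"gripper":1,"xyz":[-16,-13.5,-2],"angular":[0,0,-0.72]},
  {"gripper":1,"xyz":[-20,-17,-1],"angular":[0,0,-0.9]},
  {"gripper":1,"xyz":[-24,-20.3,0],"angular":[0,0,-1.01]},
  {"gripper":1,"xyz":[-24.7,-20.9,3],"angular":[0,0,-1.01]},
  {"gripper":1,"xyz":[-24.7,-20.9,6],"angular":[0,0,-1.01]},
  {"gripper":1,"xyz":[-24.7,-20.9,6],"angular":[0,0,-1.01]},
  {"gripper":1,"xyz":[-24.7,-20.9,6],"angular":[0,0,-1.01]},
])

```text
clock: 21.48
position: [560.0, 262.7, 125.7]
ee_rot: [1.0, 0.001, 0.001, -0.0]
contact_force: [0.4, 0.0, 0.7]
gripper_width: 85.7
```

```bash
python3 - <<'E'
from h import *
s=arm.read_state();p=s["position"];print(p,Ro.from_quat(s["ee_rot"]).as_matrix().round(3).tolist(),s["gripper_width"])
w,c=glasses();print(proj([558.5,262,78],c));cv2.imwrite("pics/w5.png",w)
print(tool([558.5-p[0],262-p[1],-2-p[2]]))
E
```

```text
[559.98046427 262.67038248 125.67896934] [[1.0, 0.003, 0.001], [0.003, -1.0, 0.0], [0.001, -0.0, -1.0]] 85.74386874202567
wrist [319. 195.] 7165 ztop 78.7 circ 559.6 263.4 r 30.8 mean [561.6 263.3]
[320.21505244 211.43113899]
[-0.18  0.08 12.77]
```

>>> move_arm([
  {"gripper":1,"xyz":[-0.05,0,5],"angular":[0,0,0]},
  {"gripper":1,"xyz":[-0.05,0,10],"angular":[0,0,0]},
  {"gripper":1,"xyz":[-0.05,0,13.3],"angular":[0,0,0]},
  {"gripper":1,"xyz":[-0.05,0,13.3],"angular":[0,0,0]},
  {"gripper":-0.3,"xyz":[-0.05,0,13.3],"angular":[0,0,0]},
  {"gripper":-0.3,"xyz":[-0.05,0,13.3],"angular":[0,0,0]},
  {"gripper":-0.3,"xyz":[-0.05,0,13.3],"angular":[0,0,0]},
  {"gripper":-0.3,"xyz":[-0.05,0,13.3],"angular":[0,0,0]},
  {"gripper":-0.3,"xyz":[-0.05,0,12.8],"angular":[0,0,0]},
  {"gripper":-0.3,"xyz":[-0.05,0,12.3],"angular":[0,0,0]},
])

```text
clock: 22.78
position: [558.0, 261.8, 1.4]
ee_rot: [1.0, 0.001, -0.001, 0.0]
contact_force: [0.2, -0.2, -4.0]
gripper_width: 61.1
```

```bash
python3 - <<'E'
from h import *
s=arm.read_state();p=s["position"];print(p,s["gripper_width"],s["contact_force"])
glasses()
E
```

```text
[557.97161507 261.75407595   1.44418531] 61.05949363254901 [ 0.20783217 -0.22866837 -3.99218198]
wrist [461.  94.] 561 ztop 50.7 circ 639.6 210.4 r 15.4 mean [638.8 207. ]
wrist [320. 284.] 26901 ztop 85.4 circ 557.9 261.4 r 30.9 mean [565.9 261.6]
```

>>> move_arm([
  {"gripper":-0.3,"xyz":[0,0,-5],"angular":[0,0,0]},
  {"gripper":-0.3,"xyz":[0,0,-10],"angular":[0,0,0]},
  {"gripper":-0.3,"xyz":[0,2,-15],"angular":[0,0,0]},
  {"gripper":-0.3,"xyz":[-0.5,6,-19],"angular":[0,0,0]},
  {"gripper":-0.3,"xyz":[-1,11,-22.5],"angular":[0,0,0]},
  {"gripper":-0.3,"xyz":[-2,17,-22.5],"angular":[0,0,0]},
  {"gripper":-0.3,"xyz":[-2.5,23,-22.5],"angular":[0,0,0]},
  {"gripper":-0.3,"xyz":[-3.8,29,-22.5],"angular":[0,0,0]},
  {"gripper":-0.3,"xyz":[-3.8,33.2,-22.5],"angular":[0,0,0]},
  {"gripper":-0.3,"xyz":[-3.8,33.2,-22.5],"angular":[0,0,0]},
])

```text
clock: 24.08
position: [520.3, -72.3, 226.2]
ee_rot: [1.0, -0.001, -0.001, -0.0]
contact_force: [0.3, -0.1, -4.0]
gripper_width: 60.8
```

>>> move_arm([
  {"gripper":-0.3,"xyz":[0,0,0],"angular":[0,0,0]},
  {"gripper":-0.3,"xyz":[0,0,0],"angular":[0,0,0]},
])

```text
clock: 24.32
position: [521.5, -68.8, 226.5]
ee_rot: [1.0, 0.002, -0.0, -0.0]
contact_force: [-0.4, -0.0, -3.3]
gripper_width: 60.7
```

```bash
python3 - <<'E'
from h import *
s=arm.read_state();p=s["position"];print(p,s["gripper_width"],s["contact_force"],Ro.from_quat(s["ee_rot"]).as_matrix().round(3).tolist())
w,c=glasses();cv2.imwrite("pics/w6.png",w);pads(w,c)
E
```

```text
[521.48065146 -68.81624339 226.45848973] 60.666786262968685 [-0.35003789 -0.03767395 -3.33878489] [[1.0, 0.004, -0.0], [0.004, -1.0, 0.0], [-0.0, -0.0, -1.0]]
wrist [346. 208.] 5413 ztop 246.3 circ 522.1 -69.0 r 39.3 mean [544.9 -69.2]
[68. 30.] [  51    0   35   60 1714] ellipse [656.2 167.6] [42.9 54.3] bbox c [657.2 167.5]
[550.  32.] [ 511    0   76   72 4222] ellipse [ 656.3 -282.4] [67.9 69.1] bbox c [ 652.8 -282.3]
[322.  91.] [ 281   47   84   89 5895] ellipse [602.  -71.3] [82.8 83.6] bbox c [602.3 -71.6]
[513. 173.] [ 471  134   82   77 4695] ellipse [ 521.  -274.1] [83.6 85.5] bbox c [ 521.2 -273.7]
[618. 228.] [ 595  185   45   93 2444] ellipse [ 453.2 -464.5] [119.8 174.9] bbox c [ 452.  -414.5]
```

View pics/w6.png

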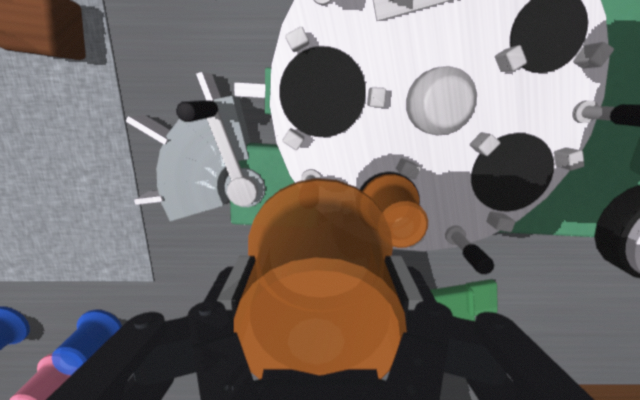

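>>> move_arm([
  {"gripper":-0.3,"xyz":[4,0.15,0],"angular":[0,0,0]},
  {"gripper":-0.3,"xyz":[8.05,0.26,0],"angular":[0,0,0]},
  {"gripper":-0.3,"xyz":[8.05,0.26,0],"angular":[0,0,0]},
  {"gripper":-0.3,"xyz":[8.05,0.26,5],"angular":[0,0,0]},
  {"gripper":-0.3,"xyz":[8.05,0.26,10],"angular":[0,0,0]},
  {"gripper":-0.3,"xyz":[8.05,0.26,13.8],"angular":[0,0,0]},
  {"gripper":-0.3,"xyz":[8.05,0.26,13.8],"angular":[0,0,0]},
  {"gripper":-0.3,"xyz":[8.05,0.26,13.8],"angular":[0,0,0]},
  {"gripper":-0.3,"xyz":[8.05,0.26,13.8],"angular":[0,0,0]},
])

```text
clock: 25.5
position: [603.6, -71.9, 91.2]
ee_rot: [1.0, 0.001, 0.002, -0.0]
contact_force: [0.3, 0.2, -3.3]
gripper_width: 60.8
```

>>> move_arm([
  {"gripper":-0.3,"xyz":[0,0,0],"angular":[0,0,0]},
])

```text
clock: 25.62
position: [602.9, -72.1, 90.4]
ee_rot: [1.0, 0.001, 0.001, -0.0]
contact_force: [0.3, -0.3, -3.7]
gripper_width: 61.1
```

>>> move_arm([
  {"gripper":-0.3,"xyz":[-0.05,0,1.5],"angular":[0,0,0]},
  {"gripper":-0.3,"xyz":[-0.05,0,2.8],"angular":[0,0,0]},
  {"gripper":-0.3,"xyz":[-0.05,0,3.4],"angular":[0,0,0]},
  {"gripper":-0.3,"xyz":[-0.05,0,3.6],"angular":[0,0,0]},
  {"gripper":-0.3,"xyz":[-0.05,0,3.6],"angular":[0,0,0]},
])

```text
clock: 26.25
position: [604.2, -72.8, 55.7]
ee_rot: [1.0, 0.002, 0.003, 0.001]
contact_force: [-0.8, -1.5, 10.4]
gripper_width: 61.0
```

>>> move_arm([
  {"gripper":0.3,"xyz":[0,0,0],"angular":[0,0,0]},
  {"gripper":0.8,"xyz":[0,0,0],"angular":[0,0,0]},
  {"gripper":0.8,"xyz":[0,0,0],"angular":[0,0,0]},
  {"gripper":0.8,"xyz":[0,0,-2],"angular":[0,0,0]},
  {"gripper":0.8,"xyz":[0,0,-7],"angular":[0,0,0]},
  {"gripper":0.8,"xyz":[0,0,-12],"angular":[0,0,0]},
  {"gripper":0.8,"xyz":[-4,0,-17],"angular":[0,0,0]},
  {"gripper":0.8,"xyz":[-8,0,-17],"angular":[0,0,0]},
  {"gripper":0.8,"xyz":[-8,0,-17],"angular":[0,0,0]},
  {"gripper":0.8,"xyz":[-8,0,-17],"angular":[0,0,0]},
])

```text
clock: 27.5
position: [521.8, -72.4, 222.5]
ee_rot: [1.0, 0.001, -0.0, 0.0]
contact_force: [0.3, -0.6, -0.4]
gripper_width: 76.9
```

```bash
cat >> h.py <<'E'
def pins(w,d,c,A=np.array([594.9,-186])):
    P=pts(d,c);k=(P[...,2]>120)&(P[...,2]<150);r=np.hypot(P[...,0]-A[0],P[...,1]-A[1]);k&=(r>138)&(r<162)&(w.max(-1)<70)
    n,l,st,ce=cv2.connectedComponentsWithStats(k.astype(np.uint8))
    for i in range(1,n):
        if st[i,4]>40:
            q=P[l==i];t=q[q[:,2]>np.percentile(q[:,2],90)-4];m=(t.min(0)+t.max(0))/2;D=m[:2]-A
            print("pin",ce[i].round(),m.round(1),np.ptp(t,0).round(),np.hypot(*D).round(1),np.degrees(np.arctan2(D[1],D[0])).round(1))
E
python3 - <<'E'
from h import *
s=arm.read_state();p=s["position"];print(p,s["gripper_width"],Ro.from_quat(s["ee_rot"]).as_matrix().round(3).tolist())
glasses();w,d,c=cap("wrist");cv2.imwrite("pics/w7.png",w);pads(w,c);pins(w,d,c)
E
```

```text
[521.75583525 -72.3839966  222.48247237] 76.91772698754266 [[1.0, 0.002, -0.0], [0.002, -1.0, -0.0], [-0.0, 0.0, -1.0]]
wrist [320.  91.] 5693 ztop 139.5 circ 602.7 -72.9 r 30.9 mean [603.6 -72.9]
wrist [383. 210.] 2958 ztop 132.8 circ 490.7 -141.4 r 23.1 mean [ 492.4 -135.9]
[61. 30.] [  44    0   36   61 1793] ellipse [655.2 166.9] [37.9 59. ] bbox c [656.9 167. ]
[550.  34.] [ 510    0   78   75 4405] ellipse [ 653.5 -284. ] [67.4 69.8] bbox c [ 651.1 -284.2]
[509. 176.] [ 468  137   82   78 4766] ellipse [ 518.7 -272.1] [83.5 85.5] bbox c [ 518.6 -271.9]
[618. 231.] [ 594  188   46   94 2523] ellipse [ 451.6 -466.4] [123.  177.5] bbox c [ 449.6 -415. ]
pin [633. 121.] [ 581.2 -328.6  130.6] [15.  7.  6.] 143.3 -95.5
pin [302. 195.] [518.8 -57.5 135. ] [17. 15.  5.] 149.3 120.7
pin [475. 266.] [ 449.4 -218.3  134.7] [16. 17.  5.] 149.0 -167.5
```

>>> move_arm([
  {"gripper":0.1,"xyz":[5,0,0],"angular":[0,0,0.17]},
  {"gripper":0.1,"xyz":[10,-0.1,0],"angular":[0,0,0.34]},
  {"gripper":0.1,"xyz":[14,-0.2,0],"angular":[0,0,0.51]},
  {"gripper":0.1,"xyz":[16.8,-0.2,0],"angular":[0,0,0.69]},
  {"gripper":0.1,"xyz":[16.8,-0.2,3],"angular":[0,0,0.69]},
  {"gripper":0.1,"xyz":[16.8,-0.2,6],"angular":[0,0,0.69]},
  {"gripper":0.1,"xyz":[16.8,-0.2,6],"angular":[0,0,0.69]},
  {"gripper":0.1,"xyz":[16.8,-0.2,6],"angular":[0,0,0.69]},
])

```text
clock: 28.6
position: [690.6, -70.2, 163.3]
ee_rot: [0.942, -0.337, 0.001, 0.0]
contact_force: [0.4, -0.1, -0.5]
gripper_width: 46.7
```

```bash
python3 - <<'E'
from h import *
s=arm.read_state();p=s["position"];print(p,s["joints"].round(2),s["gripper_width"])
w,d,c=cap("wrist");cv2.imwrite("pics/w8.png",w);pins(w,d,c);P=pts(d,c)
k=(P[...,2]>120)&(P[...,2]<150)&(np.hypot(P[...,0]-690,P[...,1]+70)<22);q=P[k];print(k.sum())
if k.sum(): t=q[q[:,2]>np.percentile(q[:,2],90)-4];m=(t.min(0)+t.max(0))/2;print(m,np.ptp(t,0));print(tool([m[0]-p[0],m[1]-p[1],67-p[2]]))
k=(P[...,2]>145)&(P[...,2]<165)&(np.hypot(P[...,0]-705,P[...,1]+155)<70);q=P[k];print("shield top",k.sum(),q.min(0) if k.sum() else 0,q.max(0) if k.sum() else 0)
E
```

```text
[690.6196335  -70.19561353 163.33562431] [ 0.13  0.52  0.15  0.   -1.19  0.75] 46.72467772197317
pin [319. 209.] [694.5 -73.9 135. ] [16. 16.  5.] 149.9 48.4
pin [438. 379.] [519.8 -56.2 135.1] [18. 14.  5.] 150.0 120.1
629
[694.1582192  -73.00177102 135.01569315] [17.10952984 17.58155633  5.36182706]
[0.43 0.   9.63]
shield top 2514 [ 707.31488996 -208.57626937  145.01403396] [ 733.54220232 -106.64475041  161.25680868]
```

>>> move_arm([
  {"gripper":0.1,"xyz":[0.43,0,4],"angular":[0,0,0]},
  {"gripper":0.1,"xyz":[0.43,0,8],"angular":[0,0,0]},
  {"gripper":0.1,"xyz":[0.43,0,9.6],"angular":[0,0,0]},
  {"gripper":0.1,"xyz":[0.43,0,9.6],"angular":[0,0,0]},
  {"gripper":-1,"xyz":[0.43,0,9.6],"angular":[0,0,0]},
  {"gripper":-1,"xyz":[0.43,0,9.6],"angular":[0,0,0]},
  {"gripper":-1,"xyz":[0.43,0,9.6],"angular":[0,0,0]},
  {"gripper":-1,"xyz":[0.43,0,9.6],"angular":[0,0,0]},
])

```text
clock: 29.65
position: [694.5, -72.6, 69.2]
ee_rot: [0.942, -0.337, 0.002, -0.001]
contact_force: [-0.6, 0.9, 6.9]
gripper_width: 16.8
```

```bash
python3 - <<'E'
from h import *
s=arm.read_state();p=s["position"];print(p,s["gripper_width"],s["contact_force"])
C=np.array([594.9,-186]);D=p[:2]-C;print(np.hypot(*D),np.degrees(np.arctan2(D[1],D[0])))
arc(C,0,73.5,10)
E
```

```text
[694.45489114 -72.61167966  69.23075043] 16.77542323359949 [-0.60045138  0.92754697  6.87534562]
150.89097899088486 48.71688277027315
[-1.93  0.06] -0.13
[-3.84  0.37] -0.26
[-5.7   0.91] -0.38
[-7.47  1.69] -0.51
[-9.12  2.7 ] -0.64
[-10.64   3.9 ] -0.77
[-11.98   5.29] -0.9
[-13.14   6.84] -1.03
[-14.09   8.52] -1.15
[-14.82  10.31] -1.28
```

>>> move_arm([
  {"gripper":-1,"xyz":[-1.93,0.1,0],"angular":[0,0,-0.13]},
  {"gripper":-1,"xyz":[-3.84,0.45,0],"angular":[0,0,-0.26]},
  {"gripper":-1,"xyz":[-5.7,1.0,0],"angular":[0,0,-0.38]},
  {"gripper":-1,"xyz":[-7.47,1.75,0],"angular":[0,0,-0.51]},
  {"gripper":-1,"xyz":[-9.12,2.75,0],"angular":[0,0,-0.64]},
])

```text
clock: 30.28
position: [607.2, -36.1, 69.2]
ee_rot: [1.0, -0.021, 0.003, 0.0]
contact_force: [2.6, -3.4, 6.0]
gripper_width: 16.3
```

>>> move_arm([
  {"gripper":-1,"xyz":[-1.93,0.1,0],"angular":[0,0,-0.13]},
  {"gripper":-1,"xyz":[-3.84,0.45,0],"angular":[0,0,-0.26]},
  {"gripper":-1,"xyz":[-5.7,1.0,0],"angular":[0,0,-0.38]},
  {"gripper":-1,"xyz":[-7.47,1.75,0],"angular":[0,0,-0.51]},
  {"gripper":-1,"xyz":[-9.12,2.75,0],"angular":[0,0,-0.64]},
  {"gripper":-1,"xyz":[-9.12,2.75,0],"angular":[0,0,-0.64]},
])

```text
clock: 31.02
position: [513.8, -60.3, 69.2]
ee_rot: [0.956, 0.293, 0.002, 0.001]
contact_force: [0.9, -0.8, 7.9]
gripper_width: 16.7
```

>>> move_arm([
  {"gripper":0.1,"xyz":[0,0,0],"angular":[0,0,0]},
  {"gripper":0.1,"xyz":[0,0,0],"angular":[0,0,0]},
  {"gripper":0.1,"xyz":[0,0,-5],"angular":[0,0,0]},
  {"gripper":0.1,"xyz":[0,0,-10],"angular":[0,0,0]},
  {"gripper":0.1,"xyz":[0,0,-16],"angular":[0,0,0.17]},
  {"gripper":0.1,"xyz":[0,0,-16],"angular":[0,0,0.34]},
  {"gripper":0.1,"xyz":[0,0,-16],"angular":[0,0,0.59]},
  {"gripper":0.1,"xyz":[0,0,-16],"angular":[0,0,0.59]},
  {"gripper":0.1,"xyz":[0,0,-16],"angular":[0,0,0.59]},
])

```text
clock: 32.15
position: [512.2, -59.0, 226.1]
ee_rot: [1.0, 0.002, -0.001, -0.0]
contact_force: [0.8, 0.1, -0.2]
gripper_width: 46.7
```

```bash
python3 - <<'E'
from h import *
s=arm.read_state();p=s["position"];print(p,s["gripper_width"],Ro.from_quat(s["ee_rot"]).as_matrix().round(3).tolist())
glasses();w,d,c=cap("wrist");cv2.imwrite("pics/w9.png",w);pads(w,c);pins(w,d,c);P=pts(d,c)
k=(P[...,2]>145)&(P[...,2]<165)&(np.hypot(P[...,0]-602,P[...,1]+70)<80);q=P[k];print("shield",k.sum(),q.min(0) if k.sum() else 0,q.max(0) if k.sum() else 0,q.mean(0))
k=(P[...,2]>80)&(P[...,2]<122)&(np.hypot(P[...,0]-588,P[...,1]-45)<35);q=P[k];t=q[q[:,2]>np.percentile(q[:,2],90)-4];print("lever",k.sum(),(t.min(0)+t.max(0))/2,np.ptp(t,0))
g=cap("top");cv2.imwrite("pics/t9.png",g[0])
E
```

```text
[512.21397286 -59.0111385  226.12508604] 46.73792470574684 [[1.0, 0.003, -0.001], [0.003, -1.0, 0.0], [-0.001, -0.0, -1.0]]
wrist [65. 45.] 172 ztop 50.2 circ 639.8 207.0 r 13.9 mean [638.7 202.7]
wrist [398. 203.] 4108 ztop 139.6 circ 488.5 -144.5 r 30.9 mean [ 490.5 -135.4]
[75. 25.] [  54    0   38   51 1468] ellipse [652.1 170.3] [42.8 53.7] bbox c [651.8 171.8]
[560.  29.] [ 514    0   95   70 5169] ellipse [ 656.5 -281.8] [82.5 85.7] bbox c [ 644.3 -281.9]
[629. 219.] [ 614  180   26   76 1369] ellipse [ 467.9 -453.6] [113.7 133.4] bbox c [ 460.1 -408.5]
pin [320. 188.] [514.  -59.6 134.9] [17. 15.  5.] 150.1 122.6
pin [495. 253.] [ 451.1 -224.   134.9] [17. 17.  6.] 148.7 -165.2
shield 1055 [550.07540433 -62.66940311 150.61197778] [651.24714822 -53.33302322 160.62997831] [604.23401587 -58.25478746 156.33827137]
lever 544 [586.96626003  46.75231182 112.16735407] [16.3925852  16.80578281  5.82003663]
```

View pics/w9.png

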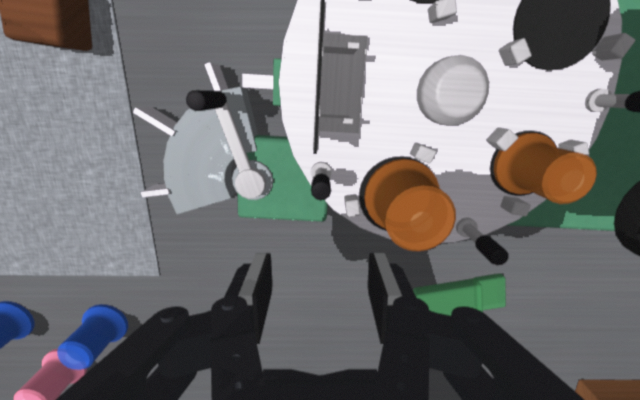

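```bash
python3 - <<'E'
from h import *
c=arm.get_calibration("wrist");L=np.array([587,46.8])
w,d,cc=cap("wrist");P=pts(d,cc);print("hinge depth",P[182,252].round(1),"mid mark",P[122,154].round(1),P[192,155].round(1))
H=ray(252,182,P[182,252][2],c)[:2]
print(H,np.hypot(*(L-H)),np.degrees(np.arctan2(*(L-H)[::-1])))
for n,u,v in(("stop",212,72),("mid",154,122),("rough",155,192)):
    D=ray(u,v,P[v,u][2],c)[:2]-H;print(n,np.degrees(np.arctan2(D[1],D[0])).round(1))
p=arm.read_state()["position"];print(tool([L[0]-p[0],L[1]-p[1],100-p[2]]))
E
```

```text
hinge depth [498.4  16.3  50.8] mid mark [562.5 122.4  36.8] [482.  134.7  35.8]
[498.43120172  16.34704589] 93.65796518320141 18.97470610439988
stop 18.0
mid 58.9
rough 97.9
[  7.5  -10.57  12.64]
```

>>> move_arm([
  {"gripper":0.1,"xyz":[3,-5,0],"angular":[0,0,-0.16]},
  {"gripper":0.1,"xyz":[6.5,-9.5,0],"angular":[0,0,-0.33]},
  {"gripper":0.1,"xyz":[7.5,-10.6,3],"angular":[0,0,-0.33]},
  {"gripper":0.1,"xyz":[7.5,-10.6,8],"angular":[0,0,-0.33]},
  {"gripper":0.1,"xyz":[7.5,-10.6,12],"angular":[0,0,-0.33]},
  {"gripper":0.1,"xyz":[7.5,-10.6,12],"angular":[0,0,-0.33]},
  {"gripper":0.1,"xyz":[7.5,-10.6,12],"angular":[0,0,-0.33]},
])

```text
clock: 33.22
position: [588.7, 47.1, 108.4]
ee_rot: [0.986, 0.166, 0.001, 0.0]
contact_force: [0.4, 0.1, 0.7]
gripper_width: 47.4
```

```bash
python3 - <<'E'
from h import *
s=arm.read_state();p=s["position"];print(p,s["gripper_width"])
w,d,c=cap("wrist");P=pts(d,c)
k=(P[...,2]>80)&(P[...,2]<122)&(np.hypot(P[...,0]-588,P[...,1]-45)<25);q=P[k];t=q[q[:,2]>np.percentile(q[:,2],90)-4];m=(t.min(0)+t.max(0))/2;print("lever",k.sum(),m,np.ptp(t,0))
print(tool([m[0]-p[0],m[1]-p[1],42-p[2]]))
E
```

```text
[588.71774847  47.12570722 108.43506373] 47.38152397582311
lever 1108 [587.39979153  47.4072602  111.79788761] [17.19343012 17.4760281   5.15535208]
[-0.14 -0.07  6.64]
```

>>> move_arm([
  {"gripper":0.1,"xyz":[-0.1,-0.05,3],"angular":[0,0,0]},
  {"gripper":0.1,"xyz":[-0.1,-0.05,6],"angular":[0,0,0]},
  {"gripper":0.1,"xyz":[-0.1,-0.05,6.5],"angular":[0,0,0]},
  {"gripper":0.1,"xyz":[-0.1,-0.05,6.5],"angular":[0,0,0]},
  {"gripper":-1,"xyz":[-0.1,-0.05,6.5],"angular":[0,0,0]},
  {"gripper":-1,"xyz":[-0.1,-0.05,6.5],"angular":[0,0,0]},
  {"gripper":-1,"xyz":[-0.1,-0.05,6.5],"angular":[0,0,0]},
  {"gripper":-1,"xyz":[-0.1,-0.05,6.5],"angular":[0,0,0]},
])

```text
clock: 34.28
position: [587.2, 47.5, 43.3]
ee_rot: [0.986, 0.166, 0.001, -0.0]
contact_force: [-1.4, 0.7, 5.9]
gripper_width: 16.7
```

```bash
python3 - <<'E'
from h import *
s=arm.read_state();p=s["position"];print(p,s["gripper_width"],s["contact_force"])
C=np.array([498.2,17]);D=p[:2]-C;print(np.hypot(*D),np.degrees(np.arctan2(D[1],D[0])))
arc(C,0,40,5)
E
```

```text
[587.16813281  47.46121477  43.32070192] 16.659225446407845 [-1.39347764  0.65381967  5.90895741]
94.03836589748167 18.90035424862971
[-0.09 -1.31] -0.14
[-0.36 -2.59] -0.28
[-0.8  -3.83] -0.42
[-1.42 -4.99] -0.56
[-2.18 -6.05] -0.7
```

>>> move_arm([
  {"gripper":-1,"xyz":[-0.09,-1.31,0],"angular":[0,0,-0.14]},
  {"gripper":-1,"xyz":[-0.36,-2.59,0],"angular":[0,0,-0.28]},
  {"gripper":-1,"xyz":[-0.8,-3.83,0],"angular":[0,0,-0.42]},
  {"gripper":-1,"xyz":[-1.42,-4.99,0],"angular":[0,0,-0.56]},
  {"gripper":-1,"xyz":[-2.18,-6.05,0],"angular":[0,0,-0.7]},
  {"gripper":-1,"xyz":[-2.18,-6.05,0],"angular":[0,0,-0.7]},
  {"gripper":0.1,"xyz":[-2.18,-6.05,0],"angular":[0,0,-0.7]},
  {"gripper":0.1,"xyz":[-2.18,-6.05,0],"angular":[0,0,-0.7]},
  {"gripper":0.1,"xyz":[-2.18,-6.05,-6],"angular":[0,0,-0.7]},
  {"gripper":0.1,"xyz":[-2.18,-6.05,-12],"angular":[0,0,-0.7]},
])

```text
clock: 35.52
position: [544.9, 96.2, 162.0]
ee_rot: [0.87, 0.493, -0.002, 0.0]
contact_force: [1.6, 0.7, -0.5]
gripper_width: 46.9
```

```bash
python3 - <<'E'
from h import *
s=arm.read_state();p=s["position"];print(p,s["gripper_width"])
w,d,c=cap("wrist");P=pts(d,c);cv2.imwrite("pics/w10.png",w)
k=(P[...,2]>80)&(P[...,2]<122)&(np.hypot(P[...,0]-546,P[...,1]-97)<35);q=P[k];t=q[q[:,2]>np.percentile(q[:,2],90)-4];m=(t.min(0)+t.max(0))/2;D=m[:2]-[498.2,17];print("lever",k.sum(),m,np.ptp(t,0),np.degrees(np.arctan2(D[1],D[0])))
glasses();glasses("scene");g=cap("top");cv2.imwrite("pics/t10.png",g[0])
E
```

```text
[544.94058586  96.15767921 161.96291196] 46.94363255816234
lever 640 [547.32391066 100.17235783 111.71799222] [17.56086286 17.26387872  5.42061583] 59.43271826076561
wrist [341.  21.] 371 ztop 50.2 circ 639.7 208.0 r 15.5 mean [638.5 205.7]
scene [273. 249.] 217 ztop 140.1 circ 491.4 -145.7 r 29.6 mean [ 491.6 -136.9]
```

View pics/w10.png

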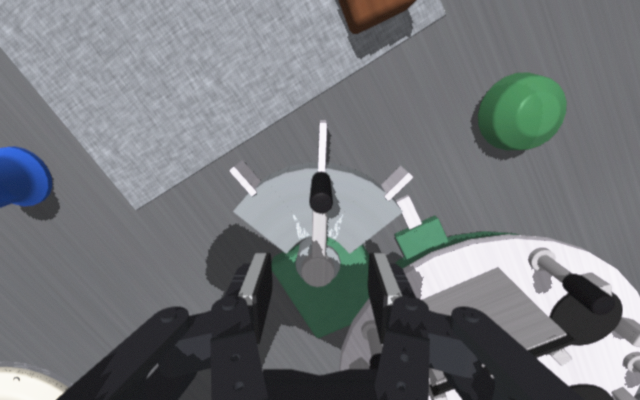

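>>> move_arm([
  {"gripper":0.1,"xyz":[0,0,-4],"angular":[0,0,0]},
  {"gripper":0.1,"xyz":[0,0,-4],"angular":[0,0,0]},
  {"gripper":0.1,"xyz":[0,0,-4],"angular":[0,0,0]},
])

```text
clock: 36.1
position: [544.7, 96.7, 199.8]
ee_rot: [0.87, 0.493, -0.002, -0.0]
contact_force: [0.0, 0.9, -0.6]
gripper_width: 47.5
```

```bash
python3 - <<'E'
from h import *
arm.job_done();print(arm.read_state()["clock"])
E
```

```text
the job is handed in; nothing more can be done
the job is handed in; nothing more can be done
```

The job is handed in, at about 36 s on the robot's clock. I brought the drive lever back to its stop. The votive went into small seat 1 and the tumbler into large seat 1, both at the loading point. I then turned the shield to the loading point and set the lever to the middle mark. I found only two amber glasses on the bench.

**Last checks:**
- **Glasses:** Just after placing, the glass tops measured 139.5 mm (tumbler) and 132.5 mm (votive), against 139 and 132 expected. After the last turn the tumbler still measured 139.6 mm. The votive I only saw standing in its seat in that picture; I did not measure it again.
- **Shield:** It stands within about 1° of the loading direction.
- **Lever:** It sits within about 1° of the finishing mark.
- **Bystanders:** The block and paperweight looked undisturbed in the last picture. The jacks were not in it.

**What went wrong or disagreed:**
- The reported tool height read about 35 mm below where the fingertips really were. My first votive grasp therefore only closed on its top and slipped off, without lifting or visibly moving it. I went lower by that amount from then on.
- The same offset meant the first lever move held only the top of the handle, but the lever did reach the stop.
- The top and wrist cameras disagreed by about 4–5 mm on the carousel's position. I used the wrist camera's value for placing.

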